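# Tip the parts tray out through its corner spout

## Task

Empty the notched parts tray into the bin of its tipping stand without touching the parts: slide the tray forward along the rails until its pivot bar is home in the two hooks, then lift the tongue at the near corner so that the tray tips steeply about the bar and all four parts run out through the notch into the bin. Let the tray gently down again, level on the rails with its bar still in the hooks, and leave the things lying round the stand where they are.

Things in the scene. Friction and masses are not known exactly. Their poses are not given: they have to be found in the camera images.
- stand: Fixed tipping stand. Origin on the mat right below the pivot seat; x points to the bin, away from the robot; y left; z up. Two grey rails (16 mm wide, tops at z = 60 mm, centred at y = +-52 mm, 88 mm clear between them) run from x = -150 to +13 mm; at the front end of each stands a steel hook. The grey bin is part of the stand.
- pivot_seat (a point): Centre of the pivot seat between the two hooks, x = y = 0, z = 65 mm of the stand; the bar's middle lies here when home. The hooks are open to -x: their stops face the bar 5 mm ahead of this point, their roofs (from 9 mm behind it on) hang 12.8 mm above the rails.
- bin_floor (a point): Middle of the bin's floor, where the parts belong. The bin reaches from x = 18 to 110 mm and y = -64 to +64 mm of the stand; rim at z = 39 mm, back wall up to 77 mm, floor at 9 mm.
- tray: Loose slick aluminium tray, about 0.4 kg: 130 mm square plate (z = 10 to 13 mm) set cornerwise, starting 25 to 45 mm short of home. Origin under its middle, level with its soles; x along the diagonal to the notched corner (x = +92 mm). Walls up to z = 27 mm; a 54 mm gap at that corner is the spout. Feet at x = -35, y = +-50 mm. Parts slide out when it is tipped by 35 to 50 degrees; it is free to tip 55.
- pivot_bar (a point): Middle of the tray's steel pivot bar: 10 mm across, 120 mm long along tray y, at x = +60, z = 5 mm of the tray.
- tongue_edge (a point): Middle of the round hem (8 mm across, 90 mm long along tray y) on the rear edge of the tray's tongue, at x = -112, z = 12 mm of the tray, 172 mm behind the bar. The tongue is 4 mm thick, too wide to pinch across; free space behind and below it. Push the hem to slide the tray; fingers tilted to reach under the hem can lift it.
- speaker_module: Loose part in the tray at the start: black flat loudspeaker module, 42 (its y) x 20 x 4 mm, about 12 g. Origin at the middle of its underside.
- bracket_plate: Loose part in the tray at the start: small bright sheet-metal bracket with a broad end, 34 (its x) x 21 x 3 mm, about 12 g. Origin at the middle of its underside.
- bracket_l: Loose part in the tray at the start: small bright L-shaped sheet-metal bracket, 25 x 22 x 3 mm, about 12 g. Origin at the middle of its underside.
- bracket_t: Loose part in the tray at the start: small bright T-shaped sheet-metal bracket, 18 x 30 x 3 mm, about 12 g. Origin at the middle of its underside.
- phone_shell: Bystander lying left of the stand: open phone shell 68 x 138 x 7 mm; origin under its middle.
- driver_red_white: Bystander right of the stand: small screwdriver, 102 mm long, 13 mm thick; origin under its middle.
- tape_roll: Bystander right of the bin: roll of tape lying flat, 68 mm across, 19 mm high; origin under its middle.
Things that resemble listed ones, but are neither listed nor needed, are in the scene too. There is more than one size of the speaker_module; the job needs the smallest.

How it is judged:
By the outcome, as a careful person would: the job done as asked, in the order asked, and still so for the second after the job is handed in, with the robot touching nothing.
It also fails if it takes over 51 s, if anything falls off the work surface, if the arm or the gripper's body presses on something with over 40 N, if the wrist force passes 120 N, or if a joint passes its speed limit or range.

## Robot

A 6-joint arm with a two-finger parallel gripper is mounted at the origin on a cart in front of the work surface, level with it; the furniture and walls round the work are solid. World frame = base frame: x ahead of the robot, y to its left, z up, the work surface at z = 0. Lengths are in m, angles in rad, forces in N, time in s.
With the tool pointing down it reaches from about 0.35 to 0.725 m from the base axis. Payload 4.3 kg.
Tool frame: the origin (TCP) lies at the very end of the fingers, on their centre line; the grasp point (between the pads) lies 19 mm behind it (bot.pinch_z is the distance from the TCP to the grasp point, in m); z points along the fingers, x is the direction in which the jaws open and shut, and the axes are right-handed (so a half turn about z gives the same grasp; the last joint's range is limited). The gripper opens to 85 mm and grips with 20 to 120 N. Pads are 22 mm wide; open, the fingers measure 114 mm over their backs; the gripper's body (76 mm by 85 mm) begins 54 mm behind the grasp point. The pads swing forward as they close: fully open they stand 13 mm farther back than shut.
Start: joints at [-1.286, 0.377, 0.081, 1.274, 0, 1.46], TCP at [0.221, -0.531, 0.231] pointing down, gripper open.
Joint ranges: [-2.72, 2.72], [-0.84, 1.66], [-1.02, 1.22], [-1.77, 2.12], [-1.37, 1.28], [-3.14, 3.14]. Speed limits (rad/s): [2.57, 2.57, 3.14, 3.14, 3.14, 3.14].

## Interface

Orientations are given as a unit quaternion [x, y, z, w].
In Python, from bench import bot, cams gives the robot as it stands.
- The arm moves only by the tool send_rows, never from a script. Its argument "series" is a list of rows, each an object of numbers: "grip": the closure, from -1 (fully open) to 1 (shut), so that 0 is half open; "dx", "dy", "dz": the shift along the tool's x, y, z in units of 25 mm (1.0 is 25 mm); "rx", "ry", "rz": the turn, a rotation vector about the tool's x, y, z in units of 6 degrees (1.0 is 6 degrees). A call has 1 to 8 rows; each row shifts and turns the commanded pose from where the row before left it, along the tool's axes as they then stand; what a row does not reach is not made up. A row lasts 1/12 s, in which the tool goes at most 41.7 mm and 7.16 degrees, less where a joint would pass 70% of its speed; a pose out of reach is approached as far as the arm can. A call is refused whole if a number of a shift passes 1 or a number of a turn 1, either way. A call with a gripper value outside its range is refused whole. The fingers move at their own pace and stop on an object; "squeeze" is the grip in N (left out, the last holds). Time passes only in rows, so rows that do not move let the fingers close. It gives the time, the measured TCP pose, the force and the opening at its end, in the units of the state.
- bot.read_state(): the state, without advancing time (a new reading comes with each control period).
- cams.capture(name): name is "side" or "top"; returns a dict with "color" (384x512x3 uint8, red, green, blue), "z_map" (384x512 float32, m along the optical axis (not along the pixel's ray), 0 where there is no reading), "K" (3x3 intrinsics, pixels), "k1" (the pictures are not rectified: a ray, as slopes to the right and down, at radius r is drawn at 1 + k1 r^2 times it, then the intrinsics apply), "cam_to_world" (4x4, takes a point from camera to world coordinates). Camera axes: x right, y up, looking along -z (the intrinsics and any distortion apply to the point x, -y, -z); pixel columns grow to the right and rows downward; lengths in m; the calibration is good to about 2 mm. A picture is of the moment at which its call begins.
- bot.hand_in(): hands the job in, once; it reports no verdict.
The state is a dict: "clock": time; "joint_positions": joint angles; "joint_vel": joint speeds; "joint_torque": joint torques, N m; "tcp_pos": TCP position; "eef_rot": TCP orientation; "wrist_force": force on the tool from outside, world axes, zero at the start; "torque": the same for the moment, N m; "finger_gap": finger opening in m.
Only numpy, scipy, OpenCV 4.12 (cv2) and the standard library are available. Lean on these libraries where they do the work, as an engineer would, in place of code of your own. Each camera call takes 0.05 s, during which the arm holds its last target.

## Working session

There is one attempt and no reset: what is moved stays moved. The work goes in short steps, Python scripts to look and compute and a tool call to move; the robot and the scene stay as the last step left them, time stands still between calls to the robot, and variables do not carry over. Pictures are saved under pics/ and viewed, and the job is handed in when it is done.

Besides the shell and the picture viewer there is one more tool, called after ">>>" as name(argument=value, ...), one argument or row to a line, values as JSON. send_rows: Moves the arm, as the interface text tells. Its arguments: {"type":"object","properties":{"series":{"type":"array"},"squeeze":{"type":"number"}},"required":["series"]}

```bash
ls; mkdir -p pics; cat > h.py <<'E'
import numpy as np, cv2
from bench import bot, cams
def cap(n,name=None):
    c=cams.capture(n)
    if name: cv2.imwrite('pics/'+name,cv2.cvtColor(c['color'],cv2.COLOR_RGB2BGR))
    np.savez('last_'+n+'.npz',**c)
    return c
def ray(c,u,v):
    K=c['K'];d=np.array([(u-K[0,2])/K[0,0],(v-K[1,2])/K[1,1]])
    s=d.copy()
    for _ in range(20): s=d/(1+float(c['k1'])*(s@s))
    T=c['cam_to_world'];return T[:3,3],T[:3,:3]@np.array([s[0],-s[1],-1.])
def onplane(c,u,v,z):
    o,d=ray(c,u,v);return o+d*(z-o[2])/d[2]
def pt(c,u,v):
    o,d=ray(c,u,v);return o+d*float(c['z_map'][int(round(v)),int(round(u))])
def proj(c,p):
    T=c['cam_to_world'];q=T[:3,:3].T@(np.array(p)-T[:3,3]);s=np.array([q[0],-q[1]])/-q[2]
    s=s*(1+float(c['k1'])*(s@s));K=c['K'];return s[0]*K[0,0]+K[0,2],s[1]*K[1,1]+K[1,2]
E
python3 - <<'E'
from h import *
for n in('top','side'):
    c=cap(n,n+'0.png');print(n,c['K'],c['k1'],c['cam_to_world'].round(3))
print(bot.read_state(),bot.pinch_z)
E
```

```text
pics
top [[380.60527753   0.         253.1728737 ]
 [  0.         380.60527753 194.84967512]
 [  0.           0.           1.        ]] 0.03038253240602197 [[ 0.013  0.996 -0.091  0.515]
 [-0.999  0.01  -0.031  0.078]
 [-0.03   0.092  0.995  0.914]
 [ 0.     0.     0.     1.   ]]
side [[347.98068908   0.         251.47572277]
 [  0.         347.98068908 194.88264133]
 [  0.           0.           1.        ]] -0.06485232092256124 [[ 1.    -0.005 -0.013  0.553]
 [-0.008  0.528 -0.849 -0.629]
 [ 0.012  0.849  0.528  0.525]
 [ 0.     0.     0.     1.   ]]
{'clock': 0.1, 'joint_positions': array([-1.28626237e+00,  3.78019696e-01,  7.97634608e-02,  1.27442956e+00,
       -3.81316470e-06,  1.46049047e+00]), 'joint_vel': array([-0.00099795, -0.00231887,  0.00252148,  0.00130967,  0.00035834,
       -0.00110306]), 'joint_torque': array([ 1.77195147e-03, -4.64696074e+01,  2.70581460e+01,  1.20314030e-02,
       -6.86139879e-05,  1.20219048e-05]), 'tcp_pos': array([ 0.22101121, -0.53017709,  0.23043892]), 'eef_rot': array([ 8.32063430e-01, -5.54679688e-01, -7.24842825e-04, -6.05914445e-04]), 'wrist_force': array([-0.09943715, -0.09589207, -1.00686229]), 'torque': array([0.0152993 , 0.00660696, 0.02032247]), 'finger_gap': 0.08549917510877035} 0.0187
```

View pics/top0.png

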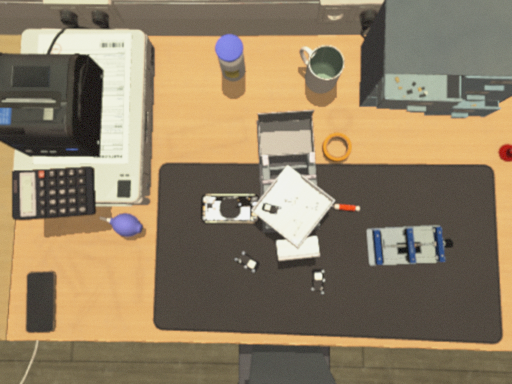

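View pics/side0.png

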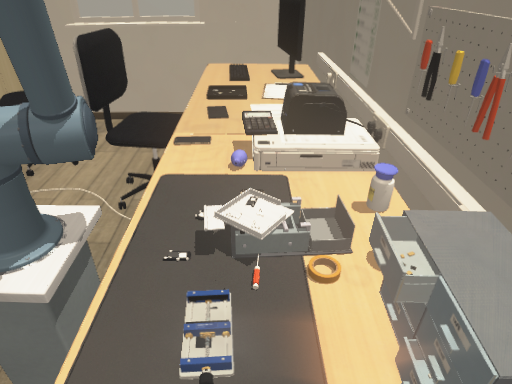

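```bash
python3 - <<'E'
import cv2
a=cv2.imread('pics/top0.png')[100:300,195:365];cv2.imwrite('pics/topc.png',cv2.resize(a,None,fx=3,fy=3,interpolation=2)[:600])
a=cv2.imread('pics/side0.png')[170:290,185:365];cv2.imwrite('pics/sidec.png',cv2.resize(a,None,fx=4,fy=4,interpolation=2))
E
```

```text
(no output)
```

View pics/topc.png

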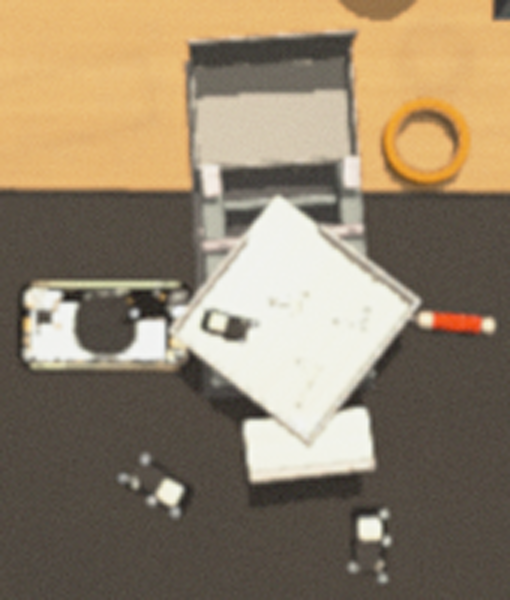

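View pics/sidec.png

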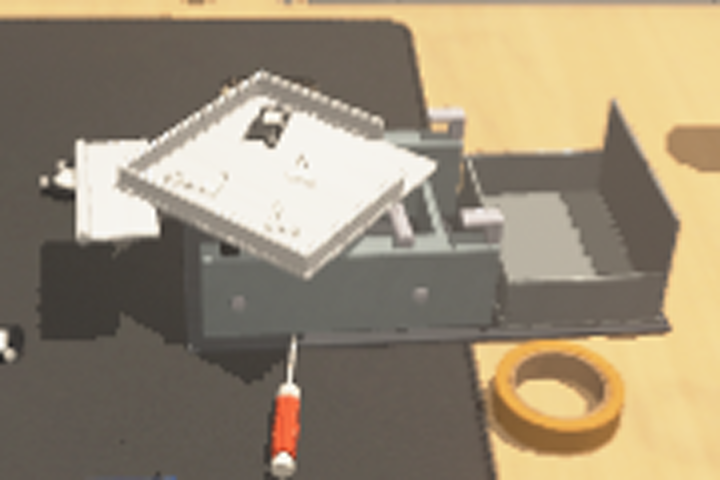

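```bash
python3 - <<'E'
from h import *
c=dict(np.load('last_top.npz'))
f=lambda x,y:(x/3+195-.33,y/3+100-.33)
for n,p,z in [('hookL',(211,178),.08),('hookR',(350,172),.08),('barL',(203,244),.065),('barR',(362,229),.065),('hemL',(250,480),.072),('hemR',(374,469),.072),('apex',(279,195),.073),('cornL',(172,330),.087),('cornR',(420,300),.087),('rear',(311,443),.087),('binBL',(189,42),.077),('binBR',(355,35),.077),('binFloorL',(200,150),.009),('tonguemid',(310,450),.075)]:
    u,v=f(*p);print(n,(round(u),round(v)),onplane(c,u,v,z).round(4),pt(c,u,v).round(4))
# bar/hook mask & cropped depth height map
H=np.zeros((384,512));P=np.zeros((384,512,3))
for v in range(100,300):
  for u in range(195,365):
    if c['z_map'][v,u]>0: P[v,u]=pt(c,u,v)
np.save('P.npy',P)
# hem: points with z in .06-.085 & x min
m=(P[...,2]>.06)&(P[...,2]<.1)&(P[...,0]>.2)
pp=P[m];
for y in np.arange(-.06,.09,.01):
    q=pp[abs(pp[:,1]-y)<.004]
    if len(q): print(round(y,3),q[:,0].min().round(4),q[q[:,0].argmin()].round(4),q[:,0].max().round(4))
E
```

```text
hookL (265, 159) [0.6716 0.0784 0.08  ] [0.6719 0.0784 0.0788]
hookR (311, 157) [ 0.6768 -0.0239  0.08  ] [ 0.677 -0.024  0.079]
barL (262, 181) [0.6244 0.0839 0.065 ] [0.6321 0.0844 0.0045]
barR (315, 176) [ 0.6366 -0.0346  0.065 ] [ 0.6359 -0.0339  0.0703]
hemL (278, 260) [0.4508 0.0479 0.072 ] [0.4453 0.0454 0.0007]
hemR (319, 256) [ 0.4601 -0.0418  0.072 ] [ 0.4552 -0.0523 -0.0022]
apex (288, 165) [0.6605 0.0278 0.073 ] [0.66   0.028  0.0761]
cornL (252, 210) [0.5585 0.1056 0.087 ] [0.5585 0.1056 0.087 ]
cornR (335, 200) [ 0.5821 -0.0731  0.087 ] [ 5.892e-01 -8.890e-02  5.000e-04]
rear (298, 247) [0.4787 0.005  0.087 ] [0.4781 0.0037 0.072 ]
binBL (258, 114) [0.7753 0.0959 0.077 ] [0.7761 0.096  0.0745]
binBR (313, 111) [ 0.7809 -0.0279  0.077 ] [ 0.783  -0.0288  0.0703]
binFloorL (261, 150) [0.7077 0.0875 0.009 ] [0.7083 0.0876 0.0065]
tonguemid (298, 250) [0.4731 0.0047 0.075 ] [0.473  0.0044 0.0712]
-0.06 0.5618 [ 0.5618 -0.0567  0.0862] 0.5942
-0.05 0.5487 [ 0.5487 -0.0481  0.0858] 0.603
-0.04 0.4624 [ 0.4624 -0.0407  0.0747] 0.6327
-0.03 0.4601 [ 0.4601 -0.0276  0.0757] 0.7843
-0.02 0.4599 [ 0.4599 -0.019   0.0754] 0.7848
-0.01 0.4576 [ 0.4576 -0.0083  0.0745] 0.7843
0.0 0.4574 [0.4574 0.0025 0.0745] 0.7846
0.01 0.455 [0.455  0.011  0.0731] 0.7819
0.02 0.455 [0.455  0.0198 0.0748] 0.7823
0.03 0.4526 [0.4526 0.0306 0.0732] 0.7819
0.04 0.4524 [0.4524 0.0393 0.0736] 0.7818
0.05 0.4586 [0.4586 0.0479 0.0708] 0.7796
0.06 0.5215 [0.5215 0.0596 0.0842] 0.7798
0.07 0.5215 [0.5215 0.0725 0.0629] 0.7794
0.08 0.5363 [0.5363 0.0771 0.0892] 0.7776
```

>>> send_rows(
  series=[
    {"grip": 0,"rz": 0.83},
    {"rz": 0.83},
    {"rz": 0.83},
    {"rz": 0.83},
    {"grip": 0},
    {"grip": 0},
  ],
)

```text
schema error: expected keys grip, dx, dy, dz, rx, ry, rz
```

```bash
cat >> h.py <<'E'
from scipy.spatial.transform import Rotation as R
def st():
    s=bot.read_state();r=R.from_quat(s['eef_rot'])
    M=r.as_matrix();z=M[:,2]
    print('t',round(s['clock'],2),'tcp',s['tcp_pos'].round(4),'x',M[:,0].round(3),'z',z.round(3),'alpha',round(float(np.degrees(np.arcsin(-z[2]))),1),'F',s['wrist_force'].round(1),'gap',round(s['finger_gap'],3),'j',s['joint_positions'].round(3))
    return s,r
def go(p,alpha=None,yaw=.048):
    s,r=st();d=r.inv().apply(np.array(p)-s['tcp_pos'])/.025
    print('shift units (current tool axes)',d.round(2))
    if alpha is not None:
        a=np.radians(alpha);z=np.array([np.cos(a)*np.cos(yaw),np.cos(a)*np.sin(yaw),-np.sin(a)]);x=np.array([np.sin(yaw),-np.cos(yaw),0])
        T=R.from_matrix(np.c_[x,np.cross(z,x),z]);print('rotvec units',(np.degrees((r.inv()*T).as_rotvec())/6).round(2))
E
python3 - <<'E'
from h import *
go((.40,.013,.2),65)
E
```

```text
t 0.1 tcp [ 0.221  -0.5302  0.2304] x [ 0.385 -0.923 -0.002] z [-0.001  0.002 -1.   ] alpha 89.9 F [-0.1 -0.1 -1. ] gap 0.085 j [-1.286  0.378  0.08   1.274 -0.     1.46 ]
shift units (current tool axes) [-17.3  -14.97   1.25]
rotvec units [4.13 0.74 3.26]
```

>>> send_rows(
  series=[
    {"grip": 0,"dx": 0,"dy": 0,"dz": 0,"rx": 0,"ry": 0,"rz": 0.82},
    {"grip": 0,"dx": 0,"dy": 0,"dz": 0,"rx": 0,"ry": 0,"rz": 0.82},
    {"grip": 0,"dx": 0,"dy": 0,"dz": 0,"rx": 0,"ry": 0,"rz": 0.82},
    {"grip": 0,"dx": 0,"dy": 0,"dz": 0,"rx": 0,"ry": 0,"rz": 0.82},
  ],
)

```text
clock: 0.43
tcp_pos: [0.2211, -0.5304, 0.2307]
eef_rot: [0.724, -0.69, -0.001, -0.0]
wrist_force: [0.1, -0.0, 0.7]
finger_gap: 0.0427
```

```bash
python3 - <<'E'
from h import *
go((.40,.013,.2),65)
E
```

```text
t 0.43 tcp [ 0.2211 -0.5304  0.2307] x [ 0.047 -0.999 -0.001] z [-0.     0.001 -1.   ] alpha 89.9 F [ 0.1 -0.   0.7] gap 0.043 j [-1.286  0.378  0.08   1.274 -0.     1.808]
shift units (current tool axes) [-21.37  -8.17   1.25]
rotvec units [ 4.17  0.01 -0.01]
```

>>> send_rows(
  series=[
    {"grip": 0,"dx": 0,"dy": 0,"dz": 0,"rx": 0,"ry": 0,"rz": -1},
    {"grip": 0,"dx": 0,"dy": 0,"dz": 0,"rx": 0,"ry": 0,"rz": -1},
    {"grip": 0,"dx": 0,"dy": 0,"dz": 0,"rx": 0,"ry": 0,"rz": -1},
    {"grip": 0,"dx": 0,"dy": 0,"dz": 0,"rx": 0,"ry": 0,"rz": -1},
    {"grip": 0,"dx": 0,"dy": 0,"dz": 0,"rx": 0,"ry": 0,"rz": -1},
    {"grip": 0,"dx": 0,"dy": 0,"dz": 0,"rx": 0,"ry": 0,"rz": -1},
    {"grip": 0,"dx": 0,"dy": 0,"dz": 0,"rx": 0,"ry": 0,"rz": -1},
    {"grip": 0,"dx": 0,"dy": 0,"dz": 0,"rx": 0,"ry": 0,"rz": -1},
  ],
)

```text
clock: 1.1
tcp_pos: [0.221, -0.5304, 0.2307]
eef_rot: [0.943, -0.332, -0.0, -0.0]
wrist_force: [-0.5, 0.0, -0.8]
finger_gap: 0.0434
```

>>> send_rows(
  series=[
    {"grip": 0,"dx": 0,"dy": 0,"dz": 0,"rx": 0,"ry": 0,"rz": -1},
    {"grip": 0,"dx": 0,"dy": 0,"dz": 0,"rx": 0,"ry": 0,"rz": -1},
    {"grip": 0,"dx": 0,"dy": 0,"dz": 0,"rx": 0,"ry": 0,"rz": -1},
    {"grip": 0,"dx": 0,"dy": 0,"dz": 0,"rx": 0,"ry": 0,"rz": -1},
    {"grip": 0,"dx": 0,"dy": 0,"dz": 0,"rx": 0,"ry": 0,"rz": -1},
    {"grip": 0,"dx": 0,"dy": 0,"dz": 0,"rx": 0,"ry": 0,"rz": -1},
    {"grip": 0,"dx": 0,"dy": 0,"dz": 0,"rx": 0,"ry": 0,"rz": -1},
    {"grip": 0,"dx": 0,"dy": 0,"dz": 0,"rx": 0,"ry": 0,"rz": -1},
  ],
)

```text
clock: 1.77
tcp_pos: [0.2211, -0.5304, 0.2307]
eef_rot: [0.997, 0.08, -0.0, -0.001]
wrist_force: [-0.3, -0.8, 0.3]
finger_gap: 0.0432
```

>>> send_rows(
  series=[
    {"grip": 0,"dx": 0,"dy": 0,"dz": 0,"rx": 0,"ry": 0,"rz": -1},
    {"grip": 0,"dx": 0,"dy": 0,"dz": 0,"rx": 0,"ry": 0,"rz": -1},
    {"grip": 0,"dx": 0,"dy": 0,"dz": 0,"rx": 0,"ry": 0,"rz": -1},
    {"grip": 0,"dx": 0,"dy": 0,"dz": 0,"rx": 0,"ry": 0,"rz": -1},
    {"grip": 0,"dx": 0,"dy": 0,"dz": 0,"rx": 0,"ry": 0,"rz": -1},
    {"grip": 0,"dx": 0,"dy": 0,"dz": 0,"rx": 0,"ry": 0,"rz": -1},
    {"grip": 0,"dx": 0,"dy": 0,"dz": 0,"rx": 0,"ry": 0,"rz": -1},
    {"grip": 0,"dx": 0,"dy": 0,"dz": 0,"rx": 0,"ry": 0,"rz": -1},
  ],
)

```text
clock: 2.43
tcp_pos: [0.221, -0.5304, 0.2307]
eef_rot: [0.878, 0.479, 0.0, -0.001]
wrist_force: [-0.2, -0.4, -0.7]
finger_gap: 0.0424
```

>>> send_rows(
  series=[
    {"grip": 0,"dx": 0,"dy": 0,"dz": 0,"rx": 0,"ry": 0,"rz": -1},
    {"grip": 0,"dx": 0,"dy": 0,"dz": 0,"rx": 0,"ry": 0,"rz": -1},
    {"grip": 0,"dx": 0,"dy": 0,"dz": 0,"rx": 0,"ry": 0,"rz": -1},
    {"grip": 0,"dx": 0,"dy": 0,"dz": 0,"rx": 0,"ry": 0,"rz": -1},
    {"grip": 0,"dx": 0,"dy": 0,"dz": 0,"rx": 0,"ry": 0,"rz": -1},
    {"grip": 0,"dx": 0,"dy": 0,"dz": 0,"rx": 0,"ry": 0,"rz": -1},
  ],
)

```text
clock: 2.93
tcp_pos: [0.221, -0.5304, 0.2308]
eef_rot: [0.687, 0.727, 0.0, -0.001]
wrist_force: [-1.3, 0.1, 0.5]
finger_gap: 0.0427
```

```bash
sed -i 's/x=np.array(\[np.sin(yaw),-np.cos(yaw),0\])/x=-np.array([np.sin(yaw),-np.cos(yaw),0])/' h.py; python3 - <<'E'
from h import *
go((.40,.013,.2),65)
# refine stand: rail/hook
P=np.load('P.npy')
m=(P[...,2]>.074)&(P[...,2]<.084)&(P[...,0]>.645)&(P[...,0]<.72)
for s in (1,-1):
    q=P[m&((P[...,1]-.027)*s>.03)];print(len(q),q.min(0).round(4),q.max(0).round(4),q.mean(0).round(4))
E
```

```text
t 2.93 tcp [ 0.221  -0.5304  0.2308] x [-0.056  0.998  0.001] z [-0.     0.001 -1.   ] alpha 89.9 F [-1.3  0.1  0.5] gap 0.043 j [-1.286  0.378  0.08   1.274 -0.    -1.343]
shift units (current tool axes) [21.3   8.37  1.25]
rotvec units [-4.17 -0.03  0.08]
56 [0.6606 0.0716 0.074 ] [0.6815 0.0829 0.0807] [0.6705 0.0777 0.0775]
53 [ 0.668  -0.0327  0.0742] [ 0.6891 -0.021   0.0801] [ 0.678  -0.026   0.0773]
```

>>> send_rows(
  series=[
    {"grip": 0,"dx": 1,"dy": 0.4,"dz": 0.05,"rx": 0,"ry": 0,"rz": 0},
    {"grip": 0,"dx": 1,"dy": 0.4,"dz": 0.05,"rx": 0,"ry": 0,"rz": 0},
    {"grip": 0,"dx": 1,"dy": 0.4,"dz": 0.05,"rx": 0,"ry": 0,"rz": 0},
    {"grip": 0,"dx": 1,"dy": 0.4,"dz": 0.05,"rx": 0,"ry": 0,"rz": 0},
    {"grip": 0,"dx": 1,"dy": 0.4,"dz": 0.05,"rx": 0,"ry": 0,"rz": 0},
    {"grip": 0,"dx": 1,"dy": 0.4,"dz": 0.05,"rx": 0,"ry": 0,"rz": 0},
    {"grip": 0,"dx": 1,"dy": 0.4,"dz": 0.05,"rx": 0,"ry": 0,"rz": 0},
    {"grip": 0,"dx": 1,"dy": 0.4,"dz": 0.05,"rx": 0,"ry": 0,"rz": 0},
  ],
)

```text
clock: 3.6
tcp_pos: [0.2908, -0.3253, 0.2208]
eef_rot: [0.689, 0.725, 0.0, -0.0]
wrist_force: [1.1, 0.5, -0.1]
finger_gap: 0.0426
```

>>> send_rows(
  series=[
    {"grip": 0,"dx": 1,"dy": 0.4,"dz": 0.05,"rx": 0,"ry": 0,"rz": 0},
    {"grip": 0,"dx": 1,"dy": 0.4,"dz": 0.05,"rx": 0,"ry": 0,"rz": 0},
    {"grip": 0,"dx": 1,"dy": 0.4,"dz": 0.05,"rx": 0,"ry": 0,"rz": 0},
    {"grip": 0,"dx": 1,"dy": 0.4,"dz": 0.05,"rx": 0,"ry": 0,"rz": 0},
    {"grip": 0,"dx": 1,"dy": 0.4,"dz": 0.05,"rx": 0,"ry": 0,"rz": 0},
    {"grip": 0,"dx": 1,"dy": 0.4,"dz": 0.05,"rx": 0,"ry": 0,"rz": 0},
    {"grip": 0,"dx": 1,"dy": 0.4,"dz": 0.05,"rx": 0,"ry": 0,"rz": 0},
    {"grip": 0,"dx": 1,"dy": 0.4,"dz": 0.05,"rx": 0,"ry": 0,"rz": 0},
  ],
)

```text
clock: 4.27
tcp_pos: [0.3603, -0.1217, 0.211]
eef_rot: [0.689, 0.725, -0.0, -0.0]
wrist_force: [0.2, -0.7, 0.2]
finger_gap: 0.0427
```

>>> send_rows(
  series=[
    {"grip": 0,"dx": 1,"dy": 0.4,"dz": 0.05,"rx": 0,"ry": 0,"rz": 0},
    {"grip": 0,"dx": 1,"dy": 0.4,"dz": 0.05,"rx": 0,"ry": 0,"rz": 0},
    {"grip": 0,"dx": 1,"dy": 0.4,"dz": 0.05,"rx": 0,"ry": 0,"rz": 0},
    {"grip": 0,"dx": 1,"dy": 0.4,"dz": 0.05,"rx": 0,"ry": 0,"rz": 0},
    {"grip": 0,"dx": 1,"dy": 0.4,"dz": 0.05,"rx": 0,"ry": 0,"rz": 0},
  ],
)

```text
clock: 4.68
tcp_pos: [0.4038, 0.0057, 0.2047]
eef_rot: [0.689, 0.725, -0.0, -0.0]
wrist_force: [0.5, -0.6, -1.2]
finger_gap: 0.0426
```

>>> send_rows(
  series=[
    {"grip": 0,"dx": 0,"dy": 0,"dz": 0,"rx": -0.85,"ry": 0,"rz": 0},
    {"grip": 0,"dx": 0,"dy": 0,"dz": 0,"rx": -0.85,"ry": 0,"rz": 0},
    {"grip": 0,"dx": 0,"dy": 0,"dz": 0,"rx": -0.85,"ry": 0,"rz": 0},
    {"grip": 0,"dx": 0,"dy": 0,"dz": 0,"rx": -0.85,"ry": 0,"rz": 0},
    {"grip": 0,"dx": 0,"dy": 0,"dz": 0,"rx": -0.8,"ry": 0,"rz": 0},
    {"grip": 0,"dx": 0,"dy": 0,"dz": 0,"rx": 0,"ry": 0,"rz": 0},
  ],
)

```text
clock: 5.18
tcp_pos: [0.3979, 0.0055, 0.2003]
eef_rot: [0.673, 0.708, 0.157, 0.148]
wrist_force: [-1.5, -0.7, -2.1]
finger_gap: 0.0429
```

```bash
python3 - <<'E'
from h import *
go((.42,.0122,.046),65,.055)
E
```

```text
t 5.18 tcp [0.3979 0.0055 0.2003] x [-0.051  0.999  0.002] z [ 0.421  0.023 -0.907] alpha 65.1 F [-1.5 -0.7 -2.1] gap 0.043 j [-0.245 -0.344 -0.844  0.653  0.125 -0.269]
shift units (current tool axes) [ 0.21 -1.79  5.98]
rotvec units [-0.01  0.   -0.04]
```

>>> send_rows(
  series=[
    {"grip": 0,"dx": 0.03,"dy": -0.22,"dz": 0.75,"rx": 0,"ry": 0,"rz": 0},
    {"grip": 0,"dx": 0.03,"dy": -0.22,"dz": 0.75,"rx": 0,"ry": 0,"rz": 0},
    {"grip": 0,"dx": 0.03,"dy": -0.22,"dz": 0.75,"rx": 0,"ry": 0,"rz": 0},
    {"grip": 0,"dx": 0.03,"dy": -0.22,"dz": 0.75,"rx": 0,"ry": 0,"rz": 0},
    {"grip": 0,"dx": 0.03,"dy": -0.22,"dz": 0.75,"rx": 0,"ry": 0,"rz": 0},
    {"grip": 0,"dx": 0.03,"dy": -0.22,"dz": 0.75,"rx": 0,"ry": 0,"rz": 0},
    {"grip": 0,"dx": 0.03,"dy": -0.22,"dz": 0.75,"rx": 0,"ry": 0,"rz": 0},
    {"grip": 0,"dx": 0.03,"dy": -0.22,"dz": 0.75,"rx": 0,"ry": 0,"rz": 0},
  ],
)

```text
clock: 5.85
tcp_pos: [0.4443, 0.0107, 0.0646]
eef_rot: [0.674, 0.71, 0.15, 0.14]
wrist_force: [0.2, 0.2, -0.5]
finger_gap: 0.0426
```

```bash
python3 - <<'E'
from h import *
go((.495,.0164,.046),65,.055)
for n in('top','side'):cap(n,n+'1.png')
a=cv2.imread('pics/top1.png')[100:300,195:365];b=cv2.imread('pics/side1.png')[150:290,165:345]
a=cv2.resize(a,None,fx=2.35,fy=2.35,interpolation=2);b=cv2.resize(b,(400,311),interpolation=2)
o=np.zeros((470,800,3),np.uint8);o[:a.shape[0],:a.shape[1]]=a;o[:311,400:]=b;cv2.imwrite('pics/both1.png',o)
E
```

```text
t 5.85 tcp [0.4443 0.0107 0.0646] x [-0.052  0.999  0.003] z [ 0.401  0.023 -0.916] alpha 66.3 F [ 0.2  0.2 -0.5] gap 0.043 j [-0.189 -0.023 -1.015  0.177  0.098 -0.221]
shift units (current tool axes) [0.12 1.57 1.5 ]
rotvec units [-0.22 -0.01 -0.03]
```

View pics/both1.png

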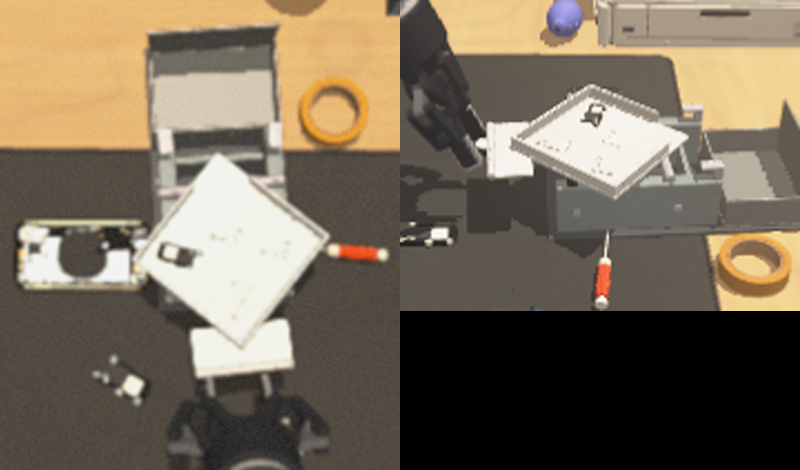

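>>> send_rows(
  series=[
    {"grip": 0,"dx": 0,"dy": -0.2,"dz": -0.6,"rx": 0,"ry": 0,"rz": 0},
    {"grip": 0,"dx": 0,"dy": -0.2,"dz": -0.6,"rx": 0.6,"ry": 0,"rz": 0},
    {"grip": 0,"dx": 0,"dy": -0.3,"dz": 0,"rx": 0.6,"ry": 0,"rz": 0},
    {"grip": 0,"dx": 0,"dy": -0.3,"dz": 0,"rx": 0.6,"ry": 0,"rz": 0},
    {"grip": 0,"dx": 0,"dy": -0.3,"dz": 0,"rx": 0.6,"ry": 0,"rz": 0},
    {"grip": 0,"dx": 0,"dy": 0,"dz": 0,"rx": 0,"ry": 0,"rz": 0},
  ],
)

```text
clock: 6.45
tcp_pos: [0.4022, 0.0082, 0.0838]
eef_rot: [0.686, 0.723, 0.06, 0.055]
wrist_force: [0.0, 0.2, -0.3]
finger_gap: 0.0425
```

```bash
python3 - <<'E'
from h import *
go((.425,.0124,.045),80,.055)
E
```

```text
t 6.45 tcp [0.4022 0.0082 0.0838] x [-0.053  0.999  0.002] z [ 0.162  0.011 -0.987] alpha 80.6 F [ 0.   0.2 -0.3] gap 0.043 j [-0.167  0.018 -0.801  0.592  0.038 -0.217]
shift units (current tool axes) [0.12 0.66 1.68]
rotvec units [-0.11 -0.02 -0.02]
```

>>> send_rows(
  series=[
    {"grip": 0,"dx": 0.03,"dy": 0,"dz": 0.56,"rx": 0,"ry": 0,"rz": 0},
    {"grip": 0,"dx": 0.03,"dy": 0,"dz": 0.56,"rx": 0,"ry": 0,"rz": 0},
    {"grip": 0,"dx": 0.03,"dy": 0,"dz": 0.5,"rx": 0,"ry": 0,"rz": 0},
    {"grip": 0,"dx": 0.03,"dy": 0.3,"dz": 0,"rx": 0,"ry": 0,"rz": 0},
    {"grip": 0,"dx": 0,"dy": 0.3,"dz": 0,"rx": 0,"ry": 0,"rz": 0},
    {"grip": 0,"dx": 0,"dy": 0,"dz": 0,"rx": 0,"ry": 0,"rz": 0},
  ],
)

```text
clock: 6.95
tcp_pos: [0.4247, 0.0125, 0.0464]
eef_rot: [0.686, 0.723, 0.062, 0.057]
wrist_force: [0.9, -0.5, 0.5]
finger_gap: 0.0429
```

```bash
python3 - <<'E'
from h import *
go((.485,.016,.046),80,.055)
E
```

```text
t 6.95 tcp [0.4247 0.0125 0.0464] x [-0.053  0.999  0.002] z [ 0.167  0.011 -0.986] alpha 80.4 F [ 0.9 -0.5  0.5] gap 0.043 j [-0.146  0.117 -0.817  0.472  0.035 -0.196]
shift units (current tool axes) [0.01 2.38 0.42]
rotvec units [-0.06 -0.01 -0.02]
```

>>> send_rows(
  series=[
    {"grip": 0,"dx": 0,"dy": 0.2,"dz": 0.035,"rx": 0,"ry": 0,"rz": 0},
    {"grip": 0,"dx": 0,"dy": 0.2,"dz": 0.035,"rx": 0,"ry": 0,"rz": 0},
    {"grip": 0,"dx": 0,"dy": 0.15,"dz": 0.025,"rx": 0,"ry": 0,"rz": 0},
    {"grip": 0,"dx": 0,"dy": 0.15,"dz": 0.025,"rx": 0,"ry": 0,"rz": 0},
    {"grip": 0,"dx": 0,"dy": 0.15,"dz": 0.025,"rx": 0,"ry": 0,"rz": 0},
    {"grip": 0,"dx": 0,"dy": 0.15,"dz": 0.025,"rx": 0,"ry": 0,"rz": 0},
    {"grip": 0,"dx": 0,"dy": 0.15,"dz": 0.025,"rx": 0,"ry": 0,"rz": 0},
    {"grip": 0,"dx": 0,"dy": 0.15,"dz": 0.025,"rx": 0,"ry": 0,"rz": 0},
  ],
)

```text
clock: 7.62
tcp_pos: [0.4532, 0.0148, 0.044]
eef_rot: [0.686, 0.723, 0.06, 0.054]
wrist_force: [-2.2, 0.9, 0.6]
finger_gap: 0.043
```

```bash
cat >> h.py <<'E'
def look(k):
    for n in('top','side'):cap(n,n+str(k)+'.png')
    a=cv2.imread(f'pics/top{k}.png')[100:300,195:365];b=cv2.imread(f'pics/side{k}.png')[150:290,165:365]
    a=cv2.resize(a,None,fx=2.35,fy=2.35,interpolation=2);b=cv2.resize(b,(400,280),interpolation=2)
    o=np.zeros((470,800,3),np.uint8);o[:a.shape[0],:a.shape[1]]=a;o[:280,400:]=b;cv2.imwrite(f'pics/both{k}.png',o)
E
python3 - <<'E'
from h import *
go((.485,.016,.046),80,.055);look(2)
E
```

```text
t 7.62 tcp [0.4532 0.0148 0.044 ] x [-0.053  0.999  0.003] z [ 0.16   0.012 -0.987] alpha 80.7 F [-2.2  0.9  0.6] gap 0.043 j [-0.13   0.177 -0.748  0.487  0.032 -0.18 ]
shift units (current tool axes) [-0.02  1.27  0.12]
rotvec units [-0.12 -0.03 -0.03]
```

View pics/both2.png

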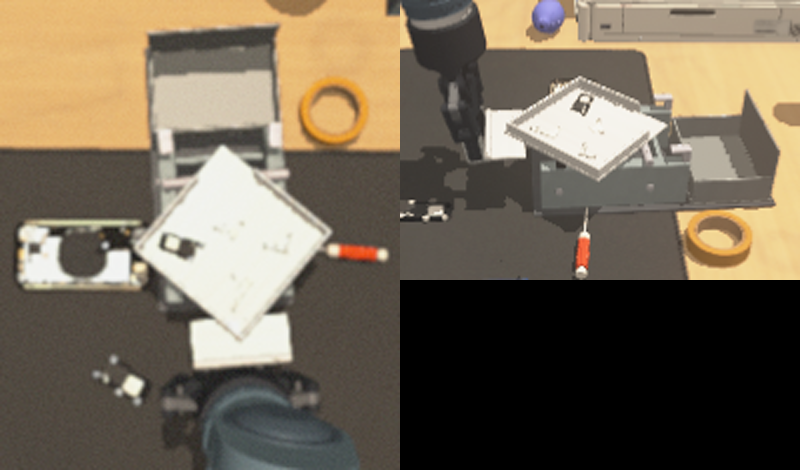

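>>> send_rows(
  series=[
    {"grip": 0,"dx": 0,"dy": 0.15,"dz": 0.02,"rx": 0,"ry": 0,"rz": 0},
    {"grip": 0,"dx": 0,"dy": 0.15,"dz": 0.02,"rx": 0,"ry": 0,"rz": 0},
    {"grip": 0,"dx": 0,"dy": 0.15,"dz": 0.02,"rx": 0,"ry": 0,"rz": 0},
    {"grip": 0,"dx": 0,"dy": 0.15,"dz": 0.02,"rx": 0,"ry": 0,"rz": 0},
    {"grip": 0,"dx": 0,"dy": 0.15,"dz": 0.02,"rx": 0,"ry": 0,"rz": 0},
    {"grip": 0,"dx": 0,"dy": 0.15,"dz": 0.02,"rx": 0,"ry": 0,"rz": 0},
    {"grip": 0,"dx": 0,"dy": 0.1,"dz": 0.015,"rx": 0,"ry": 0,"rz": 0},
    {"grip": 0,"dx": 0,"dy": 0.05,"dz": 0,"rx": 0,"ry": 0,"rz": 0},
  ],
)

```text
clock: 8.38
tcp_pos: [0.4815, 0.0158, 0.0457]
eef_rot: [0.686, 0.723, 0.06, 0.056]
wrist_force: [-1.5, -0.1, -0.9]
finger_gap: 0.0429
```

```bash
python3 - <<'E'
from h import *
go((.489,.016,.046),80,.055);look(3)
E
```

```text
t 8.38 tcp [0.4815 0.0158 0.0457] x [-0.052  0.999  0.002] z [ 0.163  0.011 -0.986] alpha 80.6 F [-1.5 -0.1 -0.9] gap 0.043 j [-0.119  0.222 -0.683  0.504  0.03  -0.169]
shift units (current tool axes) [-0.01  0.3   0.04]
rotvec units [-0.1  -0.02 -0.03]
```

View pics/both3.png

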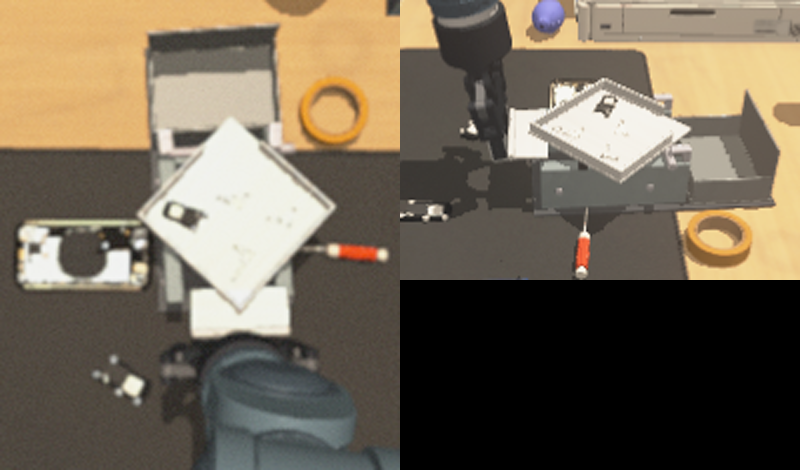

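>>> send_rows(
  series=[
    {"grip": 0,"dx": 0,"dy": 0.06,"dz": 0.01,"rx": 0,"ry": 0,"rz": 0},
    {"grip": 0,"dx": 0,"dy": 0.06,"dz": 0.01,"rx": 0,"ry": 0,"rz": 0},
    {"grip": 0,"dx": 0,"dy": 0.06,"dz": 0.01,"rx": 0,"ry": 0,"rz": 0},
    {"grip": 0,"dx": 0,"dy": 0,"dz": 0,"rx": 0,"ry": 0,"rz": 0},
  ],
)

```text
clock: 8.82
tcp_pos: [0.4856, 0.0161, 0.0456]
eef_rot: [0.686, 0.723, 0.06, 0.056]
wrist_force: [-2.2, -0.1, -0.3]
finger_gap: 0.0427
```

>>> send_rows(
  series=[
    {"grip": 0,"dx": 0,"dy": 0.05,"dz": 0.01,"rx": 0,"ry": 0,"rz": 0},
    {"grip": 0,"dx": 0,"dy": 0.05,"dz": 0.01,"rx": 0,"ry": 0,"rz": 0},
    {"grip": 0,"dx": 0,"dy": 0,"dz": 0,"rx": 0,"ry": 0,"rz": 0},
  ],
)

```text
clock: 9.07
tcp_pos: [0.4869, 0.0163, 0.045]
eef_rot: [0.686, 0.723, 0.06, 0.055]
wrist_force: [-4.3, 0.7, 1.4]
finger_gap: 0.0428
```

>>> send_rows(
  series=[
    {"grip": 0,"dx": 0,"dy": 0.06,"dz": 0.01,"rx": 0,"ry": 0,"rz": 0},
    {"grip": 0,"dx": 0,"dy": 0,"dz": 0,"rx": 0,"ry": 0,"rz": 0},
    {"grip": 0,"dx": 0,"dy": 0,"dz": 0,"rx": 0,"ry": 0,"rz": 0},
  ],
)

```text
clock: 9.32
tcp_pos: [0.4875, 0.0165, 0.0447]
eef_rot: [0.686, 0.723, 0.059, 0.054]
wrist_force: [-6.1, 0.2, 1.8]
finger_gap: 0.043
```

```bash
python3 - <<'E'
from h import *
go((.4895,.016,.046),80,.055);look(4)
a=cv2.imread('pics/top4.png')[140:220,240:340];cv2.imwrite('pics/z4.png',cv2.resize(a,None,fx=6,fy=6,interpolation=2))
E
```

```text
t 9.32 tcp [0.4875 0.0165 0.0447] x [-0.053  0.999  0.003] z [ 0.16   0.011 -0.987] alpha 80.8 F [-6.1  0.2  1.8] gap 0.043 j [-0.115  0.237 -0.665  0.511  0.03  -0.165]
shift units (current tool axes) [-0.02  0.09 -0.04]
rotvec units [-0.13 -0.03 -0.03]
```

View pics/z4.png

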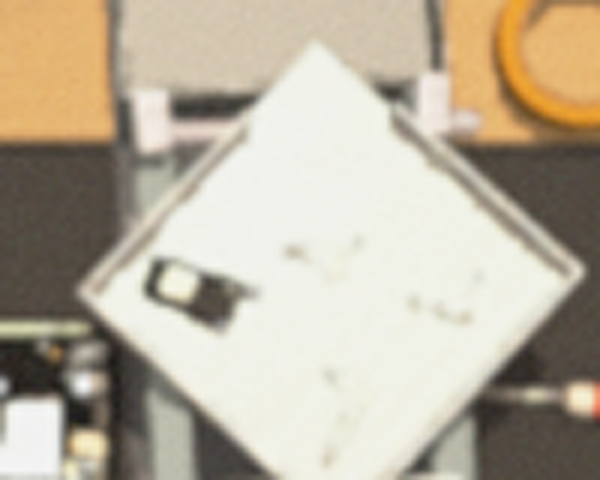

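View pics/both4.png

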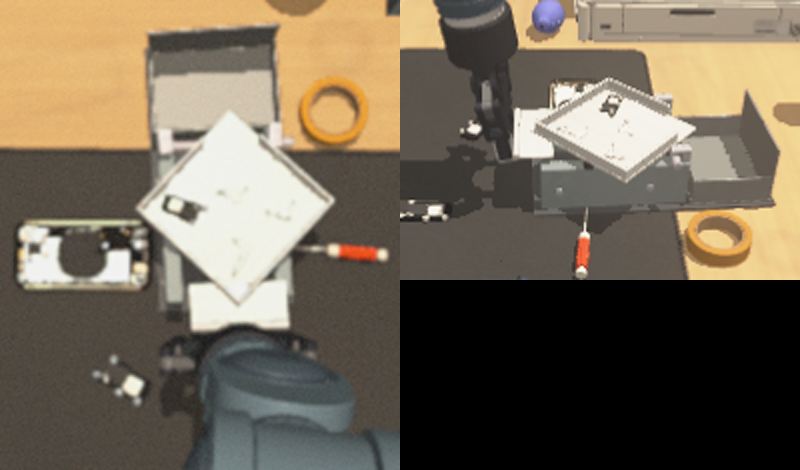

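```bash
python3 - <<'E'
from h import *
c=dict(np.load('last_top.npz'))
g=lambda x,y:((x+.5)/6+240-.5,(y+.5)/6+140-.5)
D={}
for n,p,z in [('hookL',(152,120),.079),('hookR',(432,103),.079),('hookLout',(134,120),.079),('hookRout',(449,103),.079),('barRend',(480,120),.068),('barL',(180,127),.070),('barL2',(240,123),.07),('apex',(317,37),.073),('cornL',(78,290),.087),('cornR',(585,270),.087),('barRx',(465,120),.07)]:
    D[n]=onplane(c,*g(*p),z);print(n,D[n].round(4))
y=.055;ex=np.array([np.cos(y),np.sin(y),0]);ey=np.array([-np.sin(y),np.cos(y),0])
O=(D['hookL']+D['hookR'])/2-.002*ex;print(O)
for k,v in D.items(): print(k,((v-O)@ex*1000).round(1),((v-O)@ey*1000).round(1))
E
```

```text
hookL [0.6705 0.0786 0.079 ]
hookR [ 0.6775 -0.0245  0.079 ]
hookLout [0.6705 0.0852 0.079 ]
hookRout [ 0.6776 -0.0308  0.079 ]
barRend [ 0.6734 -0.0437  0.068 ]
barL [0.6696 0.0681 0.07  ]
barL2 [0.6713 0.0457 0.07  ]
apex [0.7034 0.0174 0.073 ]
cornL [0.6061 0.1049 0.087 ]
cornR [ 0.6151 -0.0785  0.087 ]
barRx [ 0.6729 -0.0379  0.07  ]
[0.67203051 0.02691008 0.079     ]
hookL 1.3 51.7
hookR 2.7 -51.7
hookLout 1.7 58.3
hookRout 2.4 -57.9
barRend -2.6 -70.6
barL -0.1 41.3
barL2 0.3 18.8
apex 30.8 -11.2
cornL -61.5 81.5
cornR -62.7 -102.2
barRx -2.6 -64.7
```

>>> send_rows(
  series=[
    {"grip": 0,"dx": 0,"dy": -0.3,"dz": 0,"rx": 0,"ry": 0,"rz": 0},
    {"grip": 0,"dx": 0,"dy": -0.6,"dz": 0,"rx": 0,"ry": 0,"rz": 0},
    {"grip": 0,"dx": 0,"dy": 0,"dz": -0.8,"rx": 0,"ry": 0,"rz": 0},
    {"grip": 1,"dx": 0,"dy": 0,"dz": -1,"rx": 0,"ry": 0,"rz": 0},
    {"grip": 1,"dx": 0,"dy": 0,"dz": -1,"rx": 0.8,"ry": 0,"rz": 0},
    {"grip": 1,"dx": -0.5,"dy": 0,"dz": -1,"rx": 0.75,"ry": 0,"rz": 0},
    {"grip": 1,"dx": -1,"dy": 0,"dz": -0.5,"rx": 0,"ry": 0,"rz": 0},
    {"grip": 1,"dx": -1,"dy": 0,"dz": 0,"rx": 0,"ry": 0,"rz": 0},
  ],
)

```text
clock: 10.08
tcp_pos: [0.462, -0.0495, 0.1522]
eef_rot: [0.687, 0.726, 0.004, 0.004]
wrist_force: [1.3, 0.1, -0.2]
finger_gap: -0.0001
```

```bash
python3 - <<'E'
from h import *
go((.612,-.125,.16),89.9,.055)
E
```

```text
t 10.08 tcp [ 0.462  -0.0495  0.1522] x [-0.055  0.998  0.   ] z [ 0.011  0.001 -1.   ] alpha 89.4 F [ 1.3  0.1 -0.2] gap -0.0 j [-0.246  0.19  -0.385  0.985  0.003 -0.301]
shift units (current tool axes) [-3.35  5.83 -0.25]
rotvec units [ 0.09 -0.    0.  ]
```

>>> send_rows(
  series=[
    {"grip": 1,"dx": -0.7,"dy": 0.9,"dz": 0,"rx": 0,"ry": 0,"rz": 0},
    {"grip": 1,"dx": -0.7,"dy": 1,"dz": 0,"rx": 0,"ry": 0,"rz": 0},
    {"grip": 1,"dx": -0.7,"dy": 1,"dz": 0,"rx": 0,"ry": 0,"rz": 0},
    {"grip": 1,"dx": -0.7,"dy": 1,"dz": 0,"rx": 0,"ry": 0,"rz": 0},
    {"grip": 1,"dx": -0.6,"dy": 1,"dz": 0,"rx": 0,"ry": 0,"rz": 0},
    {"grip": 1,"dx": 0,"dy": 0.9,"dz": 0,"rx": 0,"ry": 0,"rz": 0},
    {"grip": 1,"dx": 0,"dy": 0,"dz": 1,"rx": 0,"ry": 0,"rz": 0},
    {"grip": 1,"dx": 0,"dy": 0,"dz": 1,"rx": 0,"ry": 0,"rz": 0},
  ],
)

```text
clock: 10.75
tcp_pos: [0.6114, -0.1269, 0.0997]
eef_rot: [0.688, 0.725, 0.004, 0.004]
wrist_force: [0.4, 0.6, -0.3]
finger_gap: 0.0002
```

>>> send_rows(
  series=[
    {"grip": 1,"dx": 0,"dy": 0,"dz": 0.7,"rx": 0,"ry": 0,"rz": 0},
    {"grip": 1,"dx": 0,"dy": 0,"dz": 0.4,"rx": 0,"ry": 0,"rz": 0},
    {"grip": 1,"dx": 0,"dy": 0,"dz": 0,"rx": 0,"ry": 0,"rz": 0},
  ],
)

```text
clock: 11.0
tcp_pos: [0.6053, -0.1249, 0.0682]
eef_rot: [0.688, 0.725, 0.001, -0.002]
wrist_force: [-0.1, 0.3, 0.7]
finger_gap: 0.0001
```

```bash
python3 - <<'E'
from h import *
go((.612,-.0825,.074),89.9,.055);look(5)
E
```

```text
t 11.0 tcp [ 0.6053 -0.1249  0.0682] x [-0.053  0.999  0.004] z [-0.001  0.004 -1.   ] alpha 89.8 F [-0.1  0.3  0.7] gap 0.0 j [-0.308  0.555 -0.071  0.947  0.003 -0.36 ]
shift units (current tool axes) [ 1.68  0.36 -0.22]
rotvec units [-0.03 -0.04 -0.02]
```

View pics/both5.png

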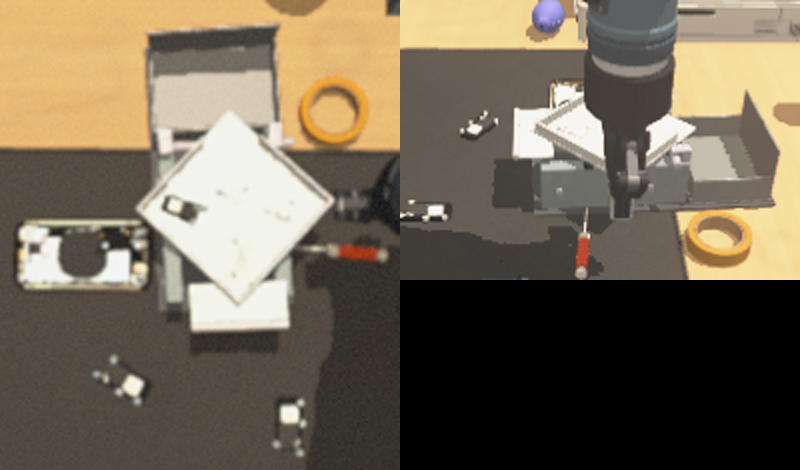

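>>> send_rows(
  series=[
    {"grip": 1,"dx": 0.15,"dy": 0.05,"dz": -0.05,"rx": 0,"ry": 0,"rz": 0},
    {"grip": 1,"dx": 0.15,"dy": 0.05,"dz": -0.05,"rx": 0,"ry": 0,"rz": 0},
    {"grip": 1,"dx": 0.15,"dy": 0.05,"dz": -0.05,"rx": 0,"ry": 0,"rz": 0},
    {"grip": 1,"dx": 0.1,"dy": 0,"dz": 0,"rx": 0,"ry": 0,"rz": 0},
    {"grip": 1,"dx": 0.1,"dy": 0,"dz": 0,"rx": 0,"ry": 0,"rz": 0},
  ],
)

```text
clock: 11.52
tcp_pos: [0.61, -0.1084, 0.0752]
eef_rot: [0.688, 0.726, 0.002, 0.0]
wrist_force: [-0.3, 0.2, 0.2]
finger_gap: 0.0002
```

```bash
cat >> h.py <<'E'
def zoom(k,u0=240,u1=370,v0=140,v1=260,f=6):
    c=cap('top',f'top{k}.png');a=cv2.imread(f'pics/top{k}.png')[v0:v1,u0:u1];cv2.imwrite(f'pics/z{k}.png',cv2.resize(a,None,fx=f,fy=f,interpolation=2)[:600]);return c
E
python3 - <<'E'
from h import *
s,_=st();c=zoom(6,240,370,140,240);u,v=proj(c,s['tcp_pos']);print((u-240)*6,(v-140)*6)
E
```

```text
t 11.52 tcp [ 0.61   -0.1084  0.0752] x [-0.053  0.999  0.002] z [ 0.003  0.002 -1.   ] alpha 89.8 F [-0.3  0.2  0.2] gap 0.0 j [-0.28   0.548 -0.064  0.957  0.003 -0.333]
658.8827743922006 285.79938428035155
```

View pics/z6.png

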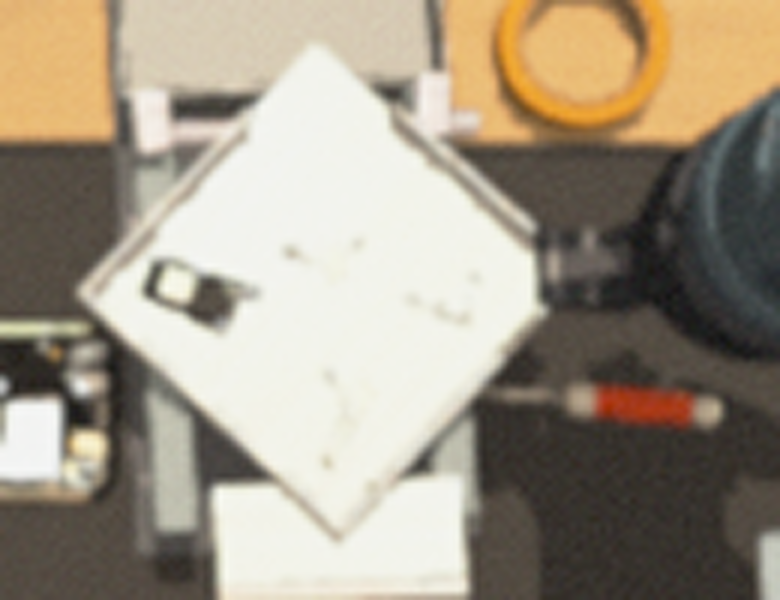

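>>> send_rows(
  series=[
    {"grip": 1,"dx": 0.1,"dy": 0,"dz": 0,"rx": 0,"ry": 0,"rz": 0},
    {"grip": 1,"dx": 0.1,"dy": 0,"dz": 0,"rx": 0,"ry": 0,"rz": 0},
    {"grip": 1,"dx": 0.1,"dy": 0,"dz": 0,"rx": 0,"ry": 0,"rz": 0},
    {"grip": 1,"dx": 0.1,"dy": 0,"dz": 0,"rx": 0,"ry": 0,"rz": 0},
    {"grip": 1,"dx": 0.1,"dy": 0,"dz": 0,"rx": 0,"ry": 0,"rz": 0},
    {"grip": 1,"dx": 0.1,"dy": 0,"dz": 0,"rx": 0,"ry": 0,"rz": 0},
  ],
)

```text
clock: 12.07
tcp_pos: [0.6085, -0.0936, 0.0744]
eef_rot: [0.688, 0.725, 0.001, -0.0]
wrist_force: [-0.7, 0.3, -0.6]
finger_gap: -0.0
```

>>> send_rows(
  series=[
    {"grip": 1,"dx": 0.08,"dy": 0,"dz": 0,"rx": 0,"ry": 0,"rz": 0},
    {"grip": 1,"dx": 0.08,"dy": 0,"dz": 0,"rx": 0,"ry": 0,"rz": 0},
    {"grip": 1,"dx": 0.08,"dy": 0,"dz": 0,"rx": 0,"ry": 0,"rz": 0},
    {"grip": 1,"dx": 0,"dy": 0,"dz": 0,"rx": 0,"ry": 0,"rz": 0},
  ],
)

```text
clock: 12.4
tcp_pos: [0.608, -0.0877, 0.0744]
eef_rot: [0.688, 0.725, 0.001, -0.0]
wrist_force: [-0.8, -0.5, -0.2]
finger_gap: 0.0004
```

```bash
python3 - <<'E'
from h import *
s,_=st();c=zoom(7,240,370,140,240)
E
```

```text
t 12.4 tcp [ 0.608  -0.0877  0.0744] x [-0.053  0.999  0.002] z [ 0.001  0.002 -1.   ] alpha 89.8 F [-0.8 -0.5 -0.2] gap 0.0 j [-0.248  0.54  -0.079  0.951  0.003 -0.301]
```

View pics/z7.png

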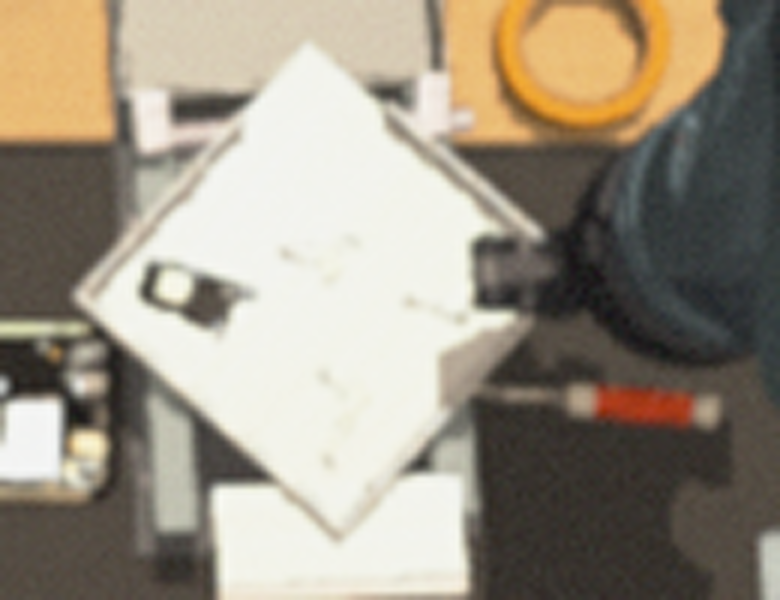

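>>> send_rows(
  series=[
    {"grip": 1,"dx": 0.08,"dy": 0,"dz": 0,"rx": 0,"ry": 0,"rz": 0},
    {"grip": 1,"dx": 0.08,"dy": 0,"dz": 0,"rx": 0,"ry": 0,"rz": 0},
    {"grip": 1,"dx": 0.08,"dy": 0,"dz": 0,"rx": 0,"ry": 0,"rz": 0},
    {"grip": 1,"dx": 0.08,"dy": 0,"dz": 0,"rx": 0,"ry": 0,"rz": 0},
    {"grip": 1,"dx": 0,"dy": 0,"dz": 0,"rx": 0,"ry": 0,"rz": 0},
  ],
)

```text
clock: 12.87
tcp_pos: [0.6077, -0.0797, 0.0745]
eef_rot: [0.688, 0.726, 0.001, -0.0]
wrist_force: [-0.8, -1.5, -0.3]
finger_gap: 0.0002
```

```bash
python3 - <<'E'
from h import *
s,_=st();c=zoom(8,240,370,140,240)
E
```

```text
t 12.87 tcp [ 0.6077 -0.0797  0.0745] x [-0.053  0.999  0.002] z [ 0.001  0.003 -1.   ] alpha 89.8 F [-0.8 -1.5 -0.3] gap 0.0 j [-0.235  0.537 -0.084  0.949  0.003 -0.288]
```

View pics/z8.png

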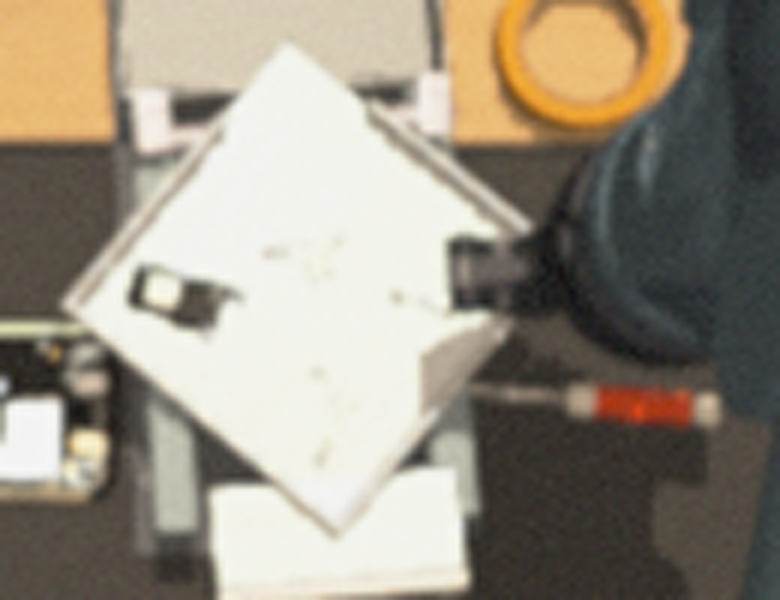

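>>> send_rows(
  series=[
    {"grip": 1,"dx": 0.06,"dy": 0,"dz": 0,"rx": 0,"ry": 0,"rz": 0},
    {"grip": 1,"dx": 0.06,"dy": 0,"dz": 0,"rx": 0,"ry": 0,"rz": 0},
    {"grip": 1,"dx": 0,"dy": 0,"dz": 0,"rx": 0,"ry": 0,"rz": 0},
    {"grip": 1,"dx": -0.3,"dy": 0,"dz": 0,"rx": 0,"ry": 0,"rz": 0},
    {"grip": 1,"dx": -0.7,"dy": 0,"dz": 0,"rx": 0,"ry": 0,"rz": 0},
    {"grip": 1,"dx": -1,"dy": -0.3,"dz": -0.4,"rx": 0,"ry": 0,"rz": 0},
    {"grip": 1,"dx": -0.3,"dy": -1,"dz": -0.5,"rx": 0,"ry": 0,"rz": 0},
    {"grip": 1,"dx": 0,"dy": -1,"dz": 0,"rx": 0,"ry": 0,"rz": 0},
  ],
)

```text
clock: 13.58
tcp_pos: [0.5556, -0.1401, 0.0989]
eef_rot: [0.689, 0.725, 0.003, 0.002]
wrist_force: [-0.2, -0.0, 0.2]
finger_gap: -0.0
```

>>> send_rows(
  series=[
    {"grip": 1,"dx": 0,"dy": -1,"dz": 0,"rx": 0,"ry": 0,"rz": 0},
    {"grip": 1,"dx": 0,"dy": -1,"dz": 0,"rx": 0,"ry": 0,"rz": 0},
    {"grip": 1,"dx": 0,"dy": 0,"dz": 0,"rx": 0,"ry": 0,"rz": 0},
  ],
)

```text
clock: 13.83
tcp_pos: [0.4978, -0.139, 0.0958]
eef_rot: [0.689, 0.725, 0.001, -0.003]
wrist_force: [-0.0, 1.1, -0.8]
finger_gap: -0.0002
```

```bash
python3 - <<'E'
from h import *
c=zoom(9,240,370,140,240);go((.493,-.085,.062),89.9,.055)
E
```

```text
t 13.88 tcp [ 0.5006 -0.1394  0.0963] x [-0.051  0.999  0.005] z [-0.001  0.005 -1.   ] alpha 89.7 F [ 0.6  0.8 -0. ] gap -0.0 j [-0.396  0.351 -0.321  0.901  0.004 -0.448]
shift units (current tool axes) [ 2.18 -0.19  1.38]
rotvec units [-0.02 -0.05 -0.04]
```

View pics/z9.png

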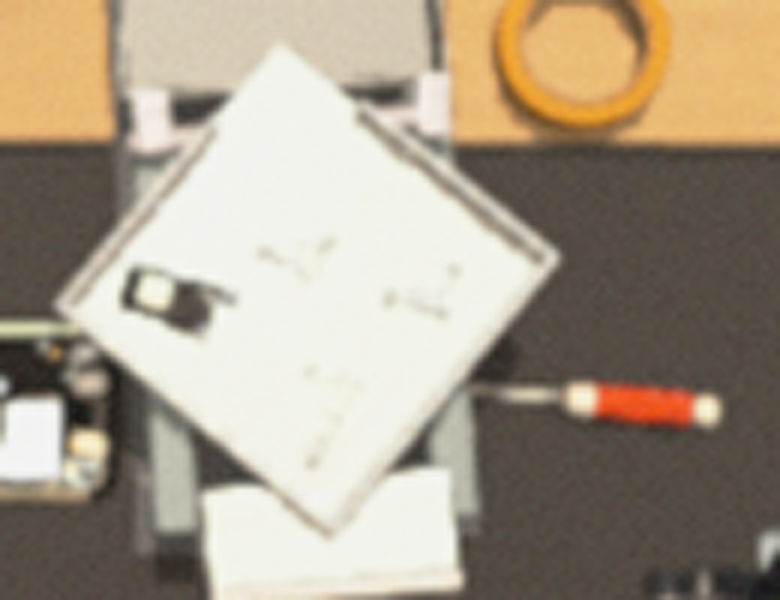

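```bash
python3 - <<'E'
from h import *
c=dict(np.load('last_top.npz'))
g=lambda x,y:((x+.5)/6+240-.5,(y+.5)/6+140-.5)
O=np.array([.672,.0269,0]);y=.055;ex=np.array([np.cos(y),np.sin(y),0]);ey=np.array([-np.sin(y),np.cos(y),0])
for n,p,z in [('hemR',(463,580),.074),('apex',(279,42),.073),('rear',(330,536),.087),('cL',(55,303),.087),('cR',(560,258),.087),('railL',(172,530),.06),('railR',(462,520),.06)]:
    w=onplane(c,*g(*p),z);print(n,w.round(4),((w-O)@ex*1000).round(1),((w-O)@ey*1000).round(1))
# rail direction from pixels: right edge of right rail etc.
E
```

```text
hemR [ 0.5027 -0.0361  0.074 ] -172.5 -53.6
apex [0.7014 0.0315 0.073 ] 29.6 3.0
rear [0.518  0.0131 0.087 ] -154.6 -5.3
cL [0.6013 0.1132 0.087 ] -65.9 90.1
cR [ 0.6194 -0.0696  0.087 ] -57.9 -93.5
railL [0.5195 0.0697 0.06  ] -149.9 51.1
railR [ 0.5246 -0.0377  0.06  ] -150.7 -56.4
```

>>> send_rows(
  series=[
    {"grip": 1,"dx": 0.7,"dy": 0,"dz": 0.5,"rx": 0,"ry": 0,"rz": 0},
    {"grip": 1,"dx": 0.7,"dy": 0,"dz": 0.5,"rx": 0,"ry": 0,"rz": 0},
    {"grip": 1,"dx": 0.6,"dy": 0,"dz": 0.3,"rx": 0,"ry": 0,"rz": 0},
    {"grip": 1,"dx": 0.5,"dy": 0,"dz": 0,"rx": 0,"ry": 0,"rz": 0},
    {"grip": 1,"dx": 0.4,"dy": 0,"dz": 0,"rx": 0,"ry": 0,"rz": 0},
    {"grip": 1,"dx": 0.2,"dy": 0,"dz": 0,"rx": 0,"ry": 0,"rz": 0},
    {"grip": 1,"dx": 0.1,"dy": 0,"dz": 0,"rx": 0,"ry": 0,"rz": 0},
    {"grip": 1,"dx": 0,"dy": 0,"dz": 0,"rx": 0,"ry": 0,"rz": 0},
  ],
)

```text
clock: 14.55
tcp_pos: [0.5001, -0.0599, 0.0651]
eef_rot: [0.688, 0.726, 0.002, 0.0]
wrist_force: [-0.1, -0.9, 0.5]
finger_gap: -0.0003
```

>>> send_rows(
  series=[
    {"grip": 1,"dx": 0.1,"dy": 0,"dz": 0,"rx": 0,"ry": 0,"rz": 0},
    {"grip": 1,"dx": 0.1,"dy": 0,"dz": 0,"rx": 0,"ry": 0,"rz": 0},
    {"grip": 1,"dx": 0.1,"dy": 0,"dz": 0,"rx": 0,"ry": 0,"rz": 0},
    {"grip": 1,"dx": 0.1,"dy": 0,"dz": 0,"rx": 0,"ry": 0,"rz": 0},
    {"grip": 1,"dx": 0.1,"dy": 0,"dz": 0,"rx": 0,"ry": 0,"rz": 0},
    {"grip": 1,"dx": 0,"dy": 0,"dz": 0,"rx": 0,"ry": 0,"rz": 0},
  ],
)

```text
clock: 15.05
tcp_pos: [0.4983, -0.0474, 0.0644]
eef_rot: [0.688, 0.726, 0.001, -0.0]
wrist_force: [-0.1, -0.5, -0.5]
finger_gap: -0.0001
```

```bash
python3 - <<'E'
from h import *
c=zoom(10,240,370,140,240);go((.493,-.035,.062),89.9,.055)
E
```

```text
t 15.1 tcp [ 0.4984 -0.0475  0.0644] x [-0.053  0.999  0.003] z [ 0.001  0.003 -1.   ] alpha 89.8 F [ 0.3 -0.4 -0.2] gap 0.0 j [-0.223  0.348 -0.421  0.801  0.003 -0.276]
shift units (current tool axes) [ 0.51 -0.19  0.1 ]
rotvec units [-0.   -0.02 -0.02]
```

View pics/z10.png

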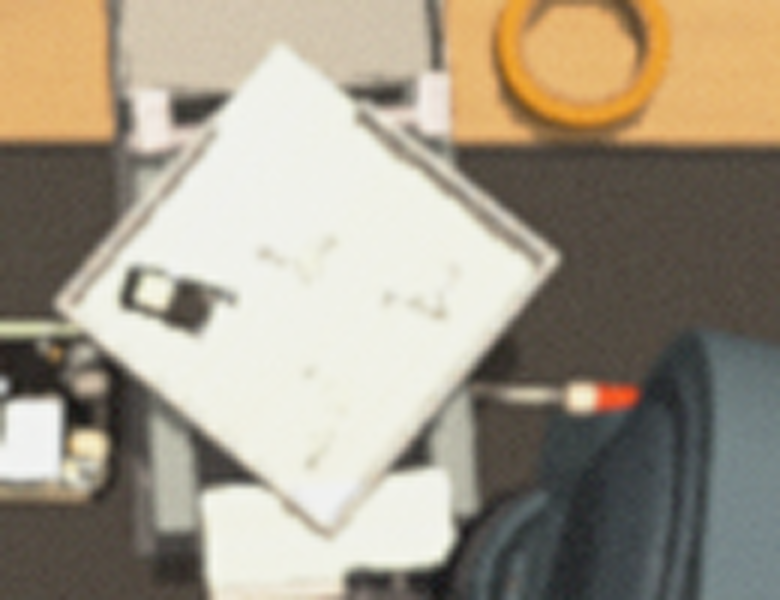

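Not yet in contact; push on about 12 mm.

>>> send_rows(
  series=[
    {"grip": 1,"dx": 0.08,"dy": 0,"dz": 0,"rx": 0,"ry": 0,"rz": 0},
    {"grip": 1,"dx": 0.08,"dy": 0,"dz": 0,"rx": 0,"ry": 0,"rz": 0},
    {"grip": 1,"dx": 0.08,"dy": 0,"dz": 0,"rx": 0,"ry": 0,"rz": 0},
    {"grip": 1,"dx": 0.08,"dy": 0,"dz": 0,"rx": 0,"ry": 0,"rz": 0},
    {"grip": 1,"dx": 0.08,"dy": 0,"dz": 0,"rx": 0,"ry": 0,"rz": 0},
    {"grip": 1,"dx": 0,"dy": 0,"dz": 0,"rx": 0,"ry": 0,"rz": 0},
  ],
)

```text
clock: 15.6
tcp_pos: [0.4978, -0.0374, 0.0644]
eef_rot: [0.688, 0.726, 0.001, -0.0]
wrist_force: [-0.2, -1.4, 0.0]
finger_gap: -0.0
```

```bash
python3 - <<'E'
from h import *
c=zoom(11,240,370,140,240);go((.493,-.035,.062),89.9,.055)
E
```

```text
t 15.65 tcp [ 0.4979 -0.0374  0.0645] x [-0.053  0.999  0.003] z [ 0.002  0.003 -1.   ] alpha 89.8 F [-0.7 -1.6  0.3] gap -0.0 j [-0.204  0.346 -0.424  0.8    0.003 -0.257]
shift units (current tool axes) [ 0.11 -0.19  0.1 ]
rotvec units [-0.   -0.03 -0.02]
```

View pics/z11.png

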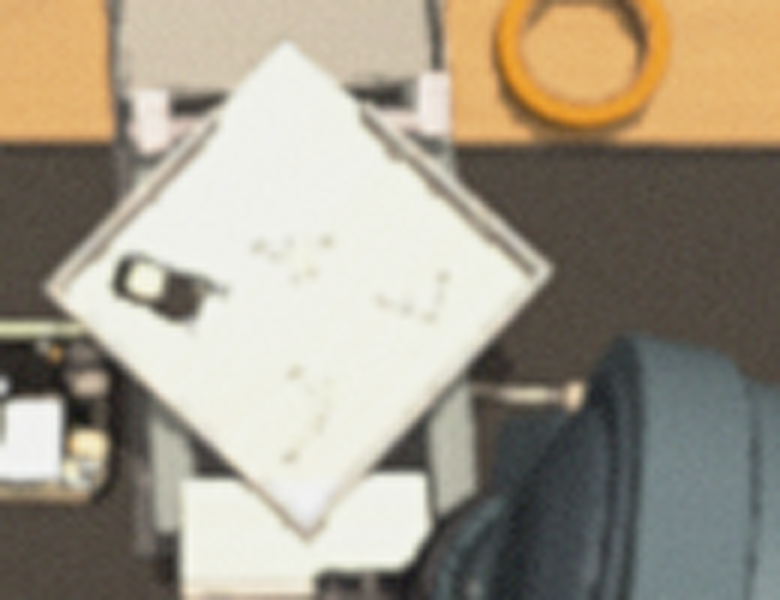

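>>> send_rows(
  series=[
    {"grip": 1,"dx": -0.3,"dy": 0,"dz": 0,"rx": 0,"ry": 0,"rz": 0},
    {"grip": 1,"dx": -0.7,"dy": 0,"dz": -0.3,"rx": 0,"ry": 0,"rz": 0},
    {"grip": 1,"dx": 0,"dy": -0.8,"dz": -0.6,"rx": 0,"ry": 0,"rz": 0},
    {"grip": 1,"dx": 0,"dy": -1,"dz": -0.7,"rx": 0,"ry": 0,"rz": 0},
    {"grip": 0,"dx": 0.9,"dy": 0,"dz": 0,"rx": 0,"ry": 0,"rz": 0},
    {"grip": 0,"dx": 1,"dy": 0,"dz": 0,"rx": 0,"ry": 0,"rz": 0},
    {"grip": 0,"dx": 1,"dy": 0,"dz": 0,"rx": 0,"ry": 0,"rz": 0},
    {"grip": 0,"dx": 0,"dy": 0,"dz": 0,"rx": 0,"ry": 0,"rz": 0},
  ],
)

```text
clock: 16.32
tcp_pos: [0.4499, 0.0103, 0.1046]
eef_rot: [0.687, 0.727, 0.003, -0.001]
wrist_force: [0.5, 0.7, 0.0]
finger_gap: 0.0425
```

>>> send_rows(
  series=[
    {"grip": 0,"dx": 0,"dy": 0,"dz": 0,"rx": -0.85,"ry": 0,"rz": 0},
    {"grip": 0,"dx": 0,"dy": 0,"dz": 0,"rx": -0.85,"ry": 0,"rz": 0},
    {"grip": 0,"dx": 0,"dy": 0,"dz": 0,"rx": -0.8,"ry": 0,"rz": 0},
    {"grip": 0,"dx": 0,"dy": 0,"dz": 0,"rx": -0.8,"ry": 0,"rz": 0},
    {"grip": 0,"dx": 0,"dy": 0,"dz": 0,"rx": 0,"ry": 0,"rz": 0},
  ],
)

```text
clock: 16.73
tcp_pos: [0.4432, 0.0081, 0.1004]
eef_rot: [0.679, 0.714, 0.125, 0.115]
wrist_force: [-1.3, 0.7, -0.8]
finger_gap: 0.0431
```

```bash
python3 - <<'E'
from h import *
go((.465,.0155,.044),70,.055)
E
```

```text
t 16.73 tcp [0.4432 0.0081 0.1004] x [-0.052  0.999  0.004] z [ 0.334  0.022 -0.942] alpha 70.5 F [-1.3  0.7 -0.8] gap 0.043 j [-0.183 -0.05  -0.877  0.412  0.082 -0.221]
shift units (current tool axes) [0.24 0.08 2.42]
rotvec units [-0.08 -0.03 -0.04]
```

>>> send_rows(
  series=[
    {"grip": 0,"dx": 0.06,"dy": 0.02,"dz": 0.6,"rx": 0,"ry": 0,"rz": 0},
    {"grip": 0,"dx": 0.06,"dy": 0.02,"dz": 0.6,"rx": 0,"ry": 0,"rz": 0},
    {"grip": 0,"dx": 0.06,"dy": 0.02,"dz": 0.6,"rx": 0,"ry": 0,"rz": 0},
    {"grip": 0,"dx": 0.06,"dy": 0.02,"dz": 0.6,"rx": 0,"ry": 0,"rz": 0},
    {"grip": 0,"dx": 0,"dy": 0.25,"dz": 0.1,"rx": 0,"ry": 0,"rz": 0},
    {"grip": 0,"dx": 0,"dy": 0.25,"dz": 0.1,"rx": 0,"ry": 0,"rz": 0},
    {"grip": 0,"dx": 0,"dy": 0,"dz": 0,"rx": 0,"ry": 0,"rz": 0},
  ],
)

```text
clock: 17.32
tcp_pos: [0.4892, 0.0148, 0.0498]
eef_rot: [0.678, 0.714, 0.127, 0.119]
wrist_force: [0.0, -0.2, 0.9]
finger_gap: 0.0427
```

```bash
python3 - <<'E'
from h import *
go((.493,.017,.044),70,.055)
E
```

```text
t 17.32 tcp [0.4892 0.0148 0.0498] x [-0.053  0.999  0.002] z [ 0.342  0.02  -0.939] alpha 70.0 F [ 0.  -0.2  0.9] gap 0.043 j [-0.143  0.123 -0.871  0.233  0.069 -0.184]
shift units (current tool axes) [0.08 0.07 0.27]
rotvec units [ 0.01 -0.01 -0.03]
```

>>> send_rows(
  series=[
    {"grip": 0,"dx": 0.08,"dy": -0.07,"dz": 0.2,"rx": 0,"ry": 0,"rz": 0},
    {"grip": 0,"dx": 0,"dy": 0.05,"dz": 0.05,"rx": 0,"ry": 0,"rz": 0},
    {"grip": 0,"dx": 0,"dy": 0.06,"dz": 0.02,"rx": 0,"ry": 0,"rz": 0},
    {"grip": 0,"dx": 0,"dy": 0.06,"dz": 0.02,"rx": 0,"ry": 0,"rz": 0},
    {"grip": 0,"dx": 0,"dy": 0,"dz": 0,"rx": 0,"ry": 0,"rz": 0},
  ],
)

```text
clock: 17.73
tcp_pos: [0.4909, 0.0176, 0.0427]
eef_rot: [0.678, 0.714, 0.126, 0.118]
wrist_force: [0.1, -2.0, 0.5]
finger_gap: 0.0428
```

```bash
python3 - <<'E'
from h import *
go((.493,.017,.044),70,.055);look(12)
E
```

```text
t 17.73 tcp [0.4909 0.0176 0.0427] x [-0.053  0.999  0.003] z [ 0.34  0.02 -0.94] alpha 70.1 F [ 0.1 -2.   0.5] gap 0.043 j [-0.136  0.14  -0.875  0.213  0.066 -0.176]
shift units (current tool axes) [-0.03  0.09 -0.02]
rotvec units [-0.01 -0.02 -0.03]
```

View pics/both12.png

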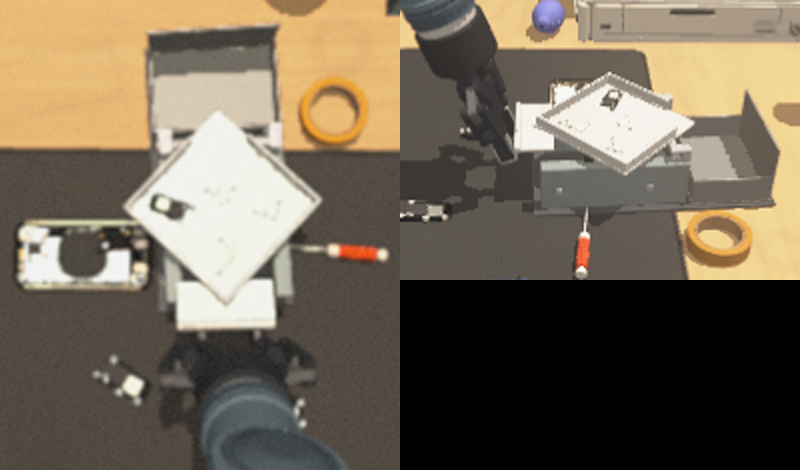

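```bash
python3 - <<'E'
from h import *
c=dict(np.load('last_top.npz'))
for x,y in ((177,325),(276,325),(219,112),(228,301)): print(onplane(c,195+x/2.35,100+y/2.35,.074 if y!=301 else .087).round(4))
u,v=proj(c,(.4909,.0176,.0427));print((u-195)*2.35,(v-100)*2.35)
a=cv2.imread('pics/top12.png')[215:275,255:335];cv2.imwrite('pics/z12.png',cv2.resize(a,None,fx=8,fy=8,interpolation=2))
E
```

```text
[0.4969 0.0651 0.074 ]
[ 0.4981 -0.0267  0.074 ]
[0.6988 0.0269 0.074 ]
[0.5197 0.0187 0.087 ]
225.72988549784247 331.2015726191469
```

View pics/z12.png

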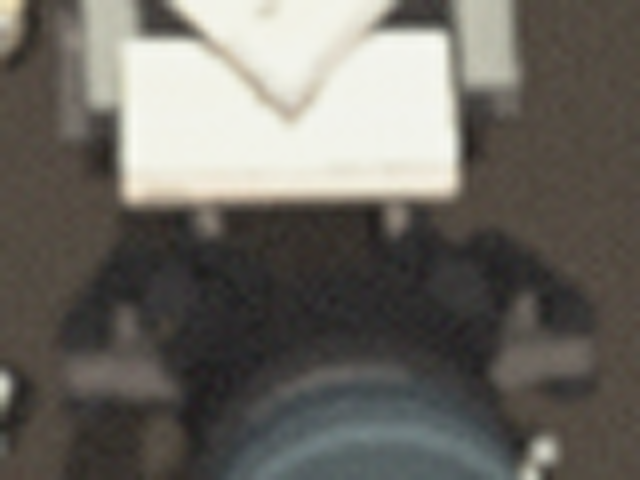

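>>> send_rows(
  series=[
    {"grip": 0,"dx": 0,"dy": 0.08,"dz": 0.02,"rx": 0,"ry": 0,"rz": 0},
    {"grip": 0,"dx": 0,"dy": 0.05,"dz": 0.01,"rx": 0,"ry": 0,"rz": 0},
    {"grip": 0,"dx": 0,"dy": 0,"dz": 0,"rx": 0,"ry": 0,"rz": 0},
  ],
)

```text
clock: 18.08
tcp_pos: [0.4938, 0.0178, 0.0427]
eef_rot: [0.678, 0.714, 0.126, 0.118]
wrist_force: [-0.4, -0.1, -1.1]
finger_gap: 0.0424
```

>>> send_rows(
  series=[
    {"grip": 0,"dx": 0,"dy": 0.11,"dz": -0.21,"rx": 0,"ry": 0,"rz": 0},
    {"grip": 0,"dx": 0,"dy": 0.11,"dz": -0.21,"rx": 0,"ry": 0,"rz": 0},
    {"grip": 0,"dx": 0,"dy": 0.11,"dz": -0.21,"rx": 0,"ry": 0,"rz": 0},
    {"grip": 0,"dx": 0,"dy": 0.11,"dz": -0.21,"rx": 0,"ry": 0,"rz": 0},
    {"grip": 0,"dx": 0,"dy": 0.11,"dz": -0.21,"rx": 0,"ry": 0,"rz": 0},
  ],
)

```text
clock: 18.5
tcp_pos: [0.4953, 0.0178, 0.0713]
eef_rot: [0.679, 0.715, 0.124, 0.116]
wrist_force: [-5.3, -2.0, -1.0]
finger_gap: 0.0425
```

```bash
python3 - <<'E'
from h import *
st();look(13)
E
```

```text
t 18.5 tcp [0.4953 0.0178 0.0713] x [-0.052  0.999  0.002] z [ 0.335  0.02  -0.942] alpha 70.4 F [-5.3 -2.  -1. ] gap 0.042 j [-0.132  0.1   -0.819  0.315  0.064 -0.173]
```

View pics/both13.png

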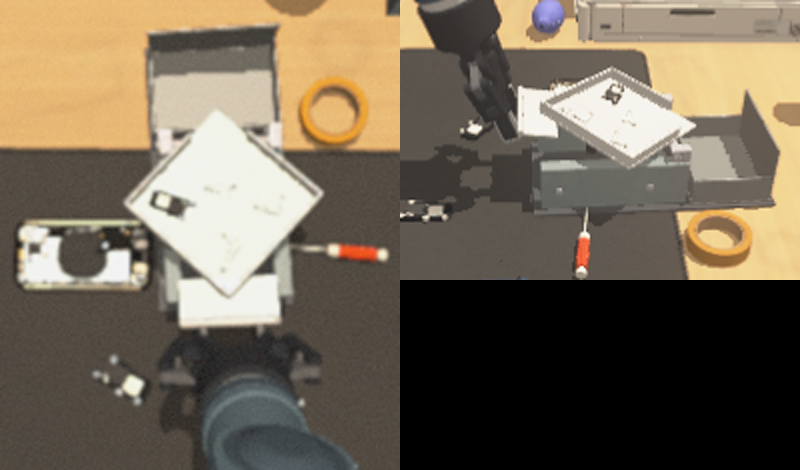

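>>> send_rows(
  series=[
    {"grip": 0,"dx": 0,"dy": 0.15,"dz": -0.19,"rx": 0,"ry": 0,"rz": 0},
    {"grip": 0,"dx": 0,"dy": 0.15,"dz": -0.19,"rx": 0,"ry": 0,"rz": 0},
    {"grip": 0,"dx": 0,"dy": 0.15,"dz": -0.19,"rx": 0,"ry": 0,"rz": 0},
    {"grip": 0,"dx": 0,"dy": 0.15,"dz": -0.19,"rx": 0,"ry": 0,"rz": 0},
    {"grip": 0,"dx": 0,"dy": 0.15,"dz": -0.19,"rx": 0,"ry": 0,"rz": 0},
  ],
)

```text
clock: 19.02
tcp_pos: [0.5023, 0.0181, 0.0987]
eef_rot: [0.679, 0.715, 0.123, 0.115]
wrist_force: [-11.5, -2.3, 0.3]
finger_gap: 0.0429
```

```bash
cat >> h.py <<'E'
def tilt():
    c=dict(np.load('last_top.npz'));O=np.array([.672,.0269,0]);y=.055
    ex=np.array([np.cos(y),np.sin(y),0]);ey=np.array([-np.sin(y),np.cos(y),0])
    Q=np.array([pt(c,u,v) for v in range(140,260) for u in range(240,345) if c['z_map'][v,u]>0 and c['color'][v,u].min()>190])
    q=np.c_[(Q-O)@ex,(Q-O)@ey,Q[:,2]];q=q[(abs(q[:,1])<.035)&(q[:,0]<.02)&(q[:,0]>-.13)&(q[:,2]>.06)]
    A=np.c_[q[:,:2],np.ones(len(q))];w=np.ones(len(q),bool)
    for _ in range(6):
        k=np.linalg.lstsq(A[w],q[w,2],rcond=None)[0];r=abs(A@k-q[:,2]);w=r<max(.003,np.median(r)*2)
    print('tilt deg',np.degrees(np.arctan(-k[0])).round(2),'roll',np.degrees(np.arctan(k[1])).round(2),'z at bar',k[2].round(4),len(q),w.sum())
E
python3 - <<'E'
from h import *
tilt();st();look(14);tilt()
E
```

```text
tilt deg 7.62 roll -0.02 z at bar 0.0737 1927 1797
t 19.02 tcp [0.5023 0.0181 0.0987] x [-0.052  0.999  0.002] z [ 0.331  0.019 -0.943] alpha 70.6 F [-11.5  -2.3   0.3] gap 0.043 j [-0.128  0.074 -0.756  0.409  0.061 -0.17 ]
tilt deg 16.85 roll -0.14 z at bar 0.0741 1895 1763
```

View pics/both14.png

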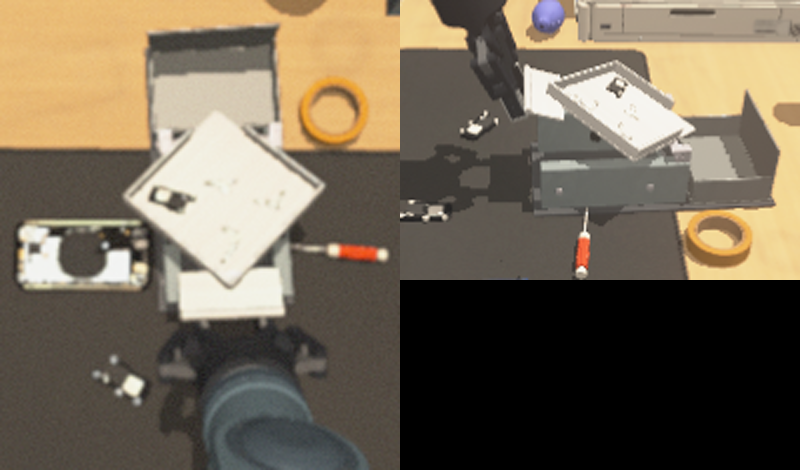

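>>> send_rows(
  series=[
    {"grip": 0,"dx": 0,"dy": 0.15,"dz": -0.19,"rx": 0,"ry": 0,"rz": 0},
    {"grip": 0,"dx": 0,"dy": 0.15,"dz": -0.19,"rx": 0,"ry": 0,"rz": 0},
    {"grip": 0,"dx": 0,"dy": 0.15,"dz": -0.19,"rx": 0,"ry": 0,"rz": 0},
    {"grip": 0,"dx": 0,"dy": 0.15,"dz": -0.19,"rx": 0,"ry": 0,"rz": 0},
    {"grip": 0,"dx": 0,"dy": 0.15,"dz": -0.19,"rx": 0,"ry": 0,"rz": 0},
  ],
)

```text
clock: 19.53
tcp_pos: [0.5171, 0.0189, 0.1304]
eef_rot: [0.678, 0.714, 0.126, 0.118]
wrist_force: [-0.9, -0.5, -2.6]
finger_gap: 0.0425
```

```bash
python3 - <<'E'
from h import *
st();look(15);tilt()
E
```

```text
t 19.53 tcp [0.5171 0.0189 0.1304] x [-0.053  0.999  0.003] z [ 0.34  0.02 -0.94] alpha 70.1 F [-0.9 -0.5 -2.6] gap 0.043 j [-0.124  0.055 -0.683  0.491  0.062 -0.165]
tilt deg 28.62 roll -0.38 z at bar 0.0751 1819 1718
```

>>> send_rows(
  series=[
    {"grip": 0,"dx": 0,"dy": 0.16,"dz": -0.11,"rx": 0,"ry": 0,"rz": 0},
    {"grip": 0,"dx": 0,"dy": 0.16,"dz": -0.11,"rx": 0,"ry": 0,"rz": 0},
    {"grip": 0,"dx": 0,"dy": 0.16,"dz": -0.11,"rx": 0,"ry": 0,"rz": 0},
    {"grip": 0,"dx": 0,"dy": 0.16,"dz": -0.11,"rx": 0,"ry": 0,"rz": 0},
    {"grip": 0,"dx": 0,"dy": 0.16,"dz": -0.11,"rx": 0,"ry": 0,"rz": 0},
    {"grip": 0,"dx": 0,"dy": 0.16,"dz": -0.11,"rx": 0,"ry": 0,"rz": 0},
    {"grip": 0,"dx": 0,"dy": 0,"dz": 0,"rx": 0,"ry": 0,"rz": 0},
  ],
)

```text
clock: 20.22
tcp_pos: [0.5359, 0.0196, 0.1549]
eef_rot: [0.678, 0.714, 0.127, 0.119]
wrist_force: [-2.6, 0.9, 0.4]
finger_gap: 0.0427
```

```bash
python3 - <<'E'
from h import *
st();look(16);tilt()
E
```

```text
t 20.22 tcp [0.5359 0.0196 0.1549] x [-0.053  0.999  0.002] z [ 0.343  0.02  -0.939] alpha 69.9 F [-2.6  0.9  0.4] gap 0.043 j [-0.117  0.063 -0.603  0.559  0.06  -0.159]
tilt deg 39.03 roll -0.67 z at bar 0.0764 1758 1648
```

View pics/both16.png

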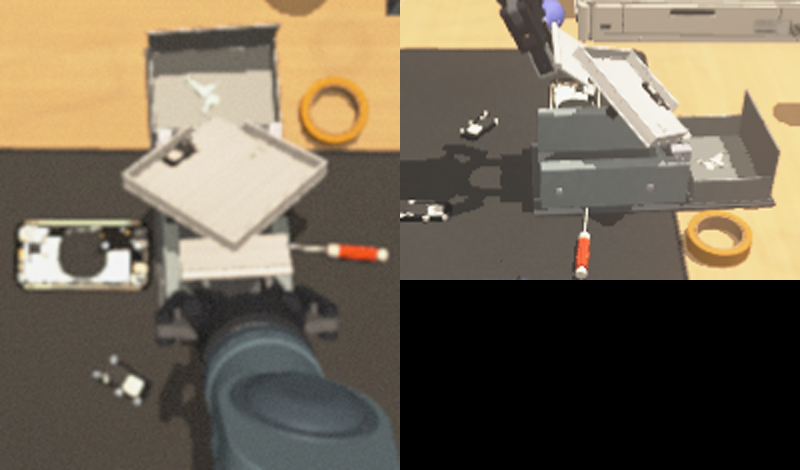

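>>> send_rows(
  series=[
    {"grip": 0,"dx": 0,"dy": 0.15,"dz": -0.065,"rx": 0,"ry": 0,"rz": 0},
    {"grip": 0,"dx": 0,"dy": 0.15,"dz": -0.065,"rx": 0,"ry": 0,"rz": 0},
    {"grip": 0,"dx": 0,"dy": 0.15,"dz": -0.065,"rx": 0,"ry": 0,"rz": 0},
    {"grip": 0,"dx": 0,"dy": 0.15,"dz": -0.065,"rx": 0,"ry": 0,"rz": 0},
    {"grip": 0,"dx": 0,"dy": 0.15,"dz": -0.065,"rx": 0,"ry": 0,"rz": 0},
    {"grip": 0,"dx": 0,"dy": 0.15,"dz": -0.065,"rx": 0,"ry": 0,"rz": 0},
    {"grip": 0,"dx": 0,"dy": 0.15,"dz": -0.065,"rx": 0,"ry": 0,"rz": 0},
    {"grip": 0,"dx": 0,"dy": 0.15,"dz": -0.065,"rx": 0,"ry": 0,"rz": 0},
  ],
)

```text
clock: 20.98
tcp_pos: [0.5582, 0.0208, 0.1761]
eef_rot: [0.678, 0.714, 0.126, 0.118]
wrist_force: [-0.6, -0.4, -0.5]
finger_gap: 0.0427
```

>>> send_rows(
  series=[
    {"grip": 0,"dx": 0,"dy": 0,"dz": 0,"rx": 0,"ry": 0,"rz": 0},
    {"grip": 0,"dx": 0,"dy": 0,"dz": 0,"rx": 0,"ry": 0,"rz": 0},
    {"grip": 0,"dx": 0,"dy": 0,"dz": 0,"rx": 0,"ry": 0,"rz": 0},
  ],
)

```text
clock: 21.23
tcp_pos: [0.5575, 0.0208, 0.1755]
eef_rot: [0.678, 0.714, 0.126, 0.118]
wrist_force: [-1.6, -0.1, -0.9]
finger_gap: 0.0424
```

```bash
python3 - <<'E'
from h import *
st();look(17);tilt()
E
```

```text
t 21.23 tcp [0.5575 0.0208 0.1755] x [-0.052  0.999  0.002] z [ 0.339  0.02  -0.94 ] alpha 70.1 F [-1.6 -0.1 -0.9] gap 0.042 j [-0.108  0.089 -0.515  0.625  0.057 -0.151]
tilt deg 49.2 roll -0.88 z at bar 0.0783 713 651
```

View pics/both17.png

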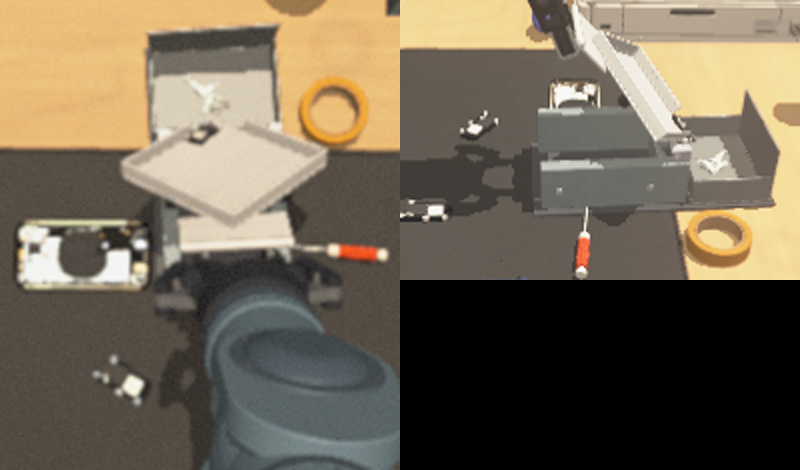

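>>> send_rows(
  series=[
    {"grip": 0,"dx": 0,"dy": 0.15,"dz": -0.05,"rx": 0,"ry": 0,"rz": 0},
    {"grip": 0,"dx": 0,"dy": 0.15,"dz": -0.05,"rx": 0,"ry": 0,"rz": 0},
    {"grip": 0,"dx": 0,"dy": 0,"dz": 0,"rx": 0,"ry": 0,"rz": 0},
    {"grip": 0,"dx": 0,"dy": 0,"dz": 0,"rx": 0,"ry": 0,"rz": 0},
    {"grip": 0,"dx": 0,"dy": 0,"dz": 0,"rx": 0,"ry": 0,"rz": 0},
  ],
)

```text
clock: 21.75
tcp_pos: [0.5639, 0.0211, 0.1807]
eef_rot: [0.678, 0.714, 0.126, 0.118]
wrist_force: [-2.0, -0.9, -0.5]
finger_gap: 0.0428
```

```bash
python3 - <<'E'
from h import *
st();look(18);tilt()
a=cv2.imread('pics/top18.png')[105:190,245:335];b=cv2.imread('pics/side18.png')[160:240,270:350]
o=np.hstack([cv2.resize(a,(420,396),interpolation=2),cv2.resize(b,(380,396),interpolation=2)]);cv2.imwrite('pics/z18.png',o)
E
```

```text
t 21.75 tcp [0.5639 0.0211 0.1807] x [-0.053  0.999  0.003] z [ 0.34  0.02 -0.94] alpha 70.1 F [-2.  -0.9 -0.5] gap 0.043 j [-0.106  0.097 -0.491  0.64   0.056 -0.149]
tilt deg 52.38 roll 0.15 z at bar 0.0786 235 202
```

View pics/z18.png

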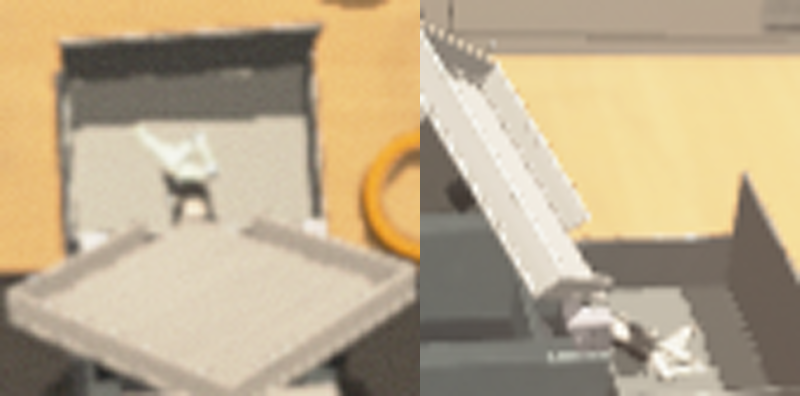

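>>> send_rows(
  series=[
    {"grip": 0,"dx": 0,"dy": -0.15,"dz": 0.05,"rx": 0,"ry": 0,"rz": 0},
    {"grip": 0,"dx": 0,"dy": -0.15,"dz": 0.05,"rx": 0,"ry": 0,"rz": 0},
    {"grip": 0,"dx": 0,"dy": -0.15,"dz": 0.065,"rx": 0,"ry": 0,"rz": 0},
    {"grip": 0,"dx": 0,"dy": -0.15,"dz": 0.065,"rx": 0,"ry": 0,"rz": 0},
    {"grip": 0,"dx": 0,"dy": -0.15,"dz": 0.065,"rx": 0,"ry": 0,"rz": 0},
    {"grip": 0,"dx": 0,"dy": -0.15,"dz": 0.065,"rx": 0,"ry": 0,"rz": 0},
    {"grip": 0,"dx": 0,"dy": -0.15,"dz": 0.065,"rx": 0,"ry": 0,"rz": 0},
    {"grip": 0,"dx": 0,"dy": -0.15,"dz": 0.065,"rx": 0,"ry": 0,"rz": 0},
  ],
)

```text
clock: 22.52
tcp_pos: [0.5393, 0.0199, 0.1584]
eef_rot: [0.678, 0.714, 0.126, 0.118]
wrist_force: [-0.6, 1.2, -1.2]
finger_gap: 0.0427
```

```bash
python3 - <<'E'
from h import *
st();look(19);tilt()
a=cv2.imread('pics/top19.png')[105:190,245:335];b=cv2.imread('pics/side19.png')[160:240,270:350]
o=np.hstack([cv2.resize(a,(420,396),interpolation=2),cv2.resize(b,(380,396),interpolation=2)]);cv2.imwrite('pics/z19.png',o)
E
```

```text
t 22.52 tcp [0.5393 0.0199 0.1584] x [-0.053  0.999  0.003] z [ 0.339  0.02  -0.94 ] alpha 70.1 F [-0.6  1.2 -1.2] gap 0.043 j [-0.115  0.069 -0.585  0.574  0.059 -0.157]
tilt deg 40.98 roll -0.46 z at bar 0.0761 1752 1660
```

View pics/z19.png

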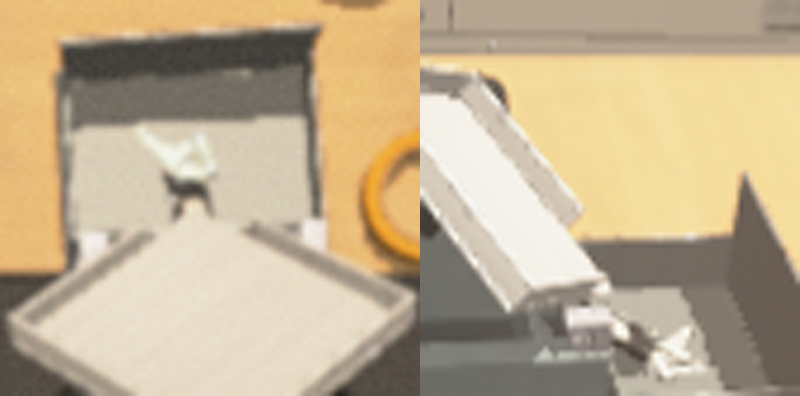

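>>> send_rows(
  series=[
    {"grip": 0,"dx": 0,"dy": -0.15,"dz": 0.07,"rx": 0,"ry": 0,"rz": 0},
    {"grip": 0,"dx": 0,"dy": -0.15,"dz": 0.08,"rx": 0,"ry": 0,"rz": 0},
    {"grip": 0,"dx": 0,"dy": -0.15,"dz": 0.1,"rx": 0,"ry": 0,"rz": 0},
    {"grip": 0,"dx": 0,"dy": -0.15,"dz": 0.1,"rx": 0,"ry": 0,"rz": 0},
    {"grip": 0,"dx": 0,"dy": -0.15,"dz": 0.1,"rx": 0,"ry": 0,"rz": 0},
    {"grip": 0,"dx": 0,"dy": -0.15,"dz": 0.1,"rx": 0,"ry": 0,"rz": 0},
    {"grip": 0,"dx": 0,"dy": -0.15,"dz": 0.12,"rx": 0,"ry": 0,"rz": 0},
    {"grip": 0,"dx": 0,"dy": -0.15,"dz": 0.14,"rx": 0,"ry": 0,"rz": 0},
  ],
)

```text
clock: 23.28
tcp_pos: [0.5178, 0.0188, 0.129]
eef_rot: [0.678, 0.714, 0.126, 0.118]
wrist_force: [-3.8, -0.9, 0.6]
finger_gap: 0.0429
```

```bash
python3 - <<'E'
from h import *
st();look(20);tilt()
E
```

```text
t 23.28 tcp [0.5178 0.0188 0.129 ] x [-0.052  0.999  0.002] z [ 0.339  0.02  -0.941] alpha 70.2 F [-3.8 -0.9  0.6] gap 0.043 j [-0.124  0.059 -0.682  0.489  0.062 -0.165]
tilt deg 28.72 roll -0.05 z at bar 0.0748 1849 1771
```

View pics/both20.png

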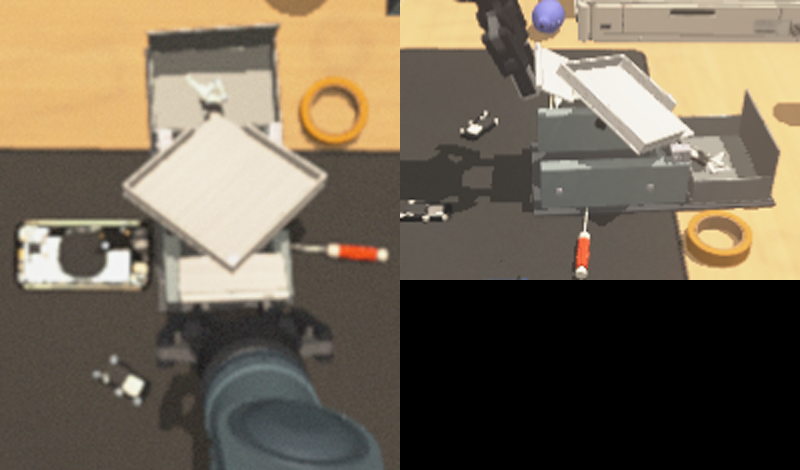

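>>> send_rows(
  series=[
    {"grip": 0,"dx": 0,"dy": -0.15,"dz": 0.145,"rx": 0,"ry": 0,"rz": 0},
    {"grip": 0,"dx": 0,"dy": -0.15,"dz": 0.145,"rx": 0,"ry": 0,"rz": 0},
    {"grip": 0,"dx": 0,"dy": -0.15,"dz": 0.145,"rx": 0,"ry": 0,"rz": 0},
    {"grip": 0,"dx": 0,"dy": -0.15,"dz": 0.145,"rx": 0,"ry": 0,"rz": 0},
    {"grip": 0,"dx": 0,"dy": -0.15,"dz": 0.145,"rx": 0,"ry": 0,"rz": 0},
    {"grip": 0,"dx": 0,"dy": -0.14,"dz": 0.19,"rx": 0,"ry": 0,"rz": 0},
    {"grip": 0,"dx": 0,"dy": -0.14,"dz": 0.19,"rx": 0,"ry": 0,"rz": 0},
    {"grip": 0,"dx": 0,"dy": -0.14,"dz": 0.19,"rx": 0,"ry": 0,"rz": 0},
  ],
)

```text
clock: 24.05
tcp_pos: [0.5011, 0.0182, 0.0881]
eef_rot: [0.678, 0.714, 0.126, 0.117]
wrist_force: [-3.0, -0.0, -0.8]
finger_gap: 0.0429
```

```bash
python3 - <<'E'
from h import *
st();look(21);tilt()
E
```

```text
t 24.05 tcp [0.5011 0.0182 0.0881] x [-0.052  0.999  0.003] z [ 0.338  0.02  -0.941] alpha 70.2 F [-3.  -0.  -0.8] gap 0.043 j [-0.131  0.083 -0.784  0.364  0.064 -0.172]
tilt deg 14.41 roll -0.12 z at bar 0.0739 1922 1824
```

>>> send_rows(
  series=[
    {"grip": 0,"dx": 0,"dy": -0.11,"dz": 0.18,"rx": 0,"ry": 0,"rz": 0},
    {"grip": 0,"dx": 0,"dy": -0.11,"dz": 0.18,"rx": 0,"ry": 0,"rz": 0},
    {"grip": 0,"dx": 0,"dy": -0.11,"dz": 0.18,"rx": 0,"ry": 0,"rz": 0},
    {"grip": 0,"dx": 0,"dy": -0.1,"dz": 0.17,"rx": 0,"ry": 0,"rz": 0},
    {"grip": 0,"dx": 0,"dy": -0.1,"dz": 0.17,"rx": 0,"ry": 0,"rz": 0},
    {"grip": 0,"dx": 0,"dy": -0.1,"dz": 0.17,"rx": 0,"ry": 0,"rz": 0},
    {"grip": 0,"dx": 0,"dy": -0.08,"dz": 0.15,"rx": 0,"ry": 0,"rz": 0},
    {"grip": 0,"dx": 0,"dy": -0.05,"dz": 0.1,"rx": 0,"ry": 0,"rz": 0},
  ],
)

```text
clock: 24.82
tcp_pos: [0.4946, 0.0179, 0.0514]
eef_rot: [0.678, 0.714, 0.126, 0.117]
wrist_force: [-3.5, -1.2, -1.4]
finger_gap: 0.0426
```

```bash
python3 - <<'E'
from h import *
st();look(22);tilt()
E
```

```text
t 24.82 tcp [0.4946 0.0179 0.0514] x [-0.053  0.999  0.003] z [ 0.338  0.02  -0.941] alpha 70.2 F [-3.5 -1.2 -1.4] gap 0.043 j [-0.133  0.132 -0.853  0.246  0.065 -0.174]
tilt deg 2.22 roll -0.13 z at bar 0.0734 1950 1846
```

View pics/both22.png

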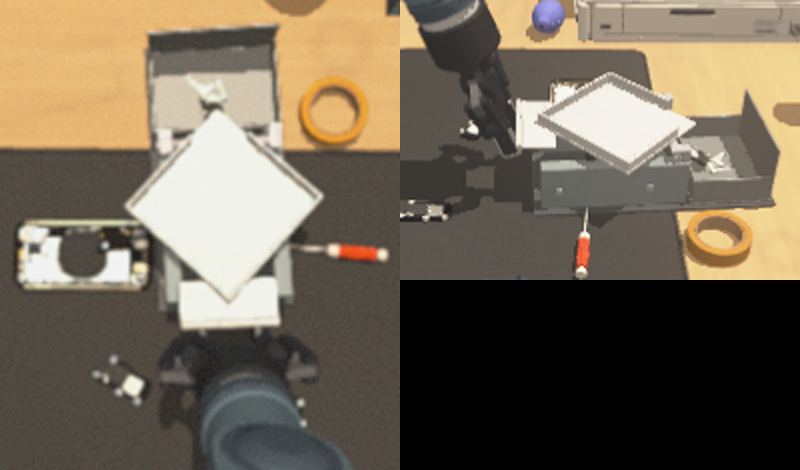

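>>> send_rows(
  series=[
    {"grip": 0,"dx": 0,"dy": -0.03,"dz": 0.07,"rx": 0,"ry": 0,"rz": 0},
    {"grip": 0,"dx": 0,"dy": -0.03,"dz": 0.07,"rx": 0,"ry": 0,"rz": 0},
    {"grip": 0,"dx": 0,"dy": -0.03,"dz": 0.07,"rx": 0,"ry": 0,"rz": 0},
    {"grip": 0,"dx": 0,"dy": -0.03,"dz": 0.07,"rx": 0,"ry": 0,"rz": 0},
    {"grip": 0,"dx": 0,"dy": -0.04,"dz": 0.03,"rx": 0,"ry": 0,"rz": 0},
    {"grip": 0,"dx": 0,"dy": 0,"dz": 0,"rx": 0,"ry": 0,"rz": 0},
  ],
)

```text
clock: 25.42
tcp_pos: [0.4947, 0.0179, 0.0439]
eef_rot: [0.678, 0.714, 0.127, 0.118]
wrist_force: [-4.3, -0.3, -1.2]
finger_gap: 0.0429
```

```bash
python3 - <<'E'
from h import *
st();c=zoom(23,240,370,140,240);tilt()
E
```

```text
t 25.42 tcp [0.4947 0.0179 0.0439] x [-0.053  0.999  0.003] z [ 0.341  0.021 -0.94 ] alpha 70.0 F [-4.3 -0.3 -1.2] gap 0.043 j [-0.134  0.145 -0.866  0.218  0.066 -0.175]
tilt deg -0.03 roll -0.04 z at bar 0.0735 1953 1844
```

View pics/z23.png

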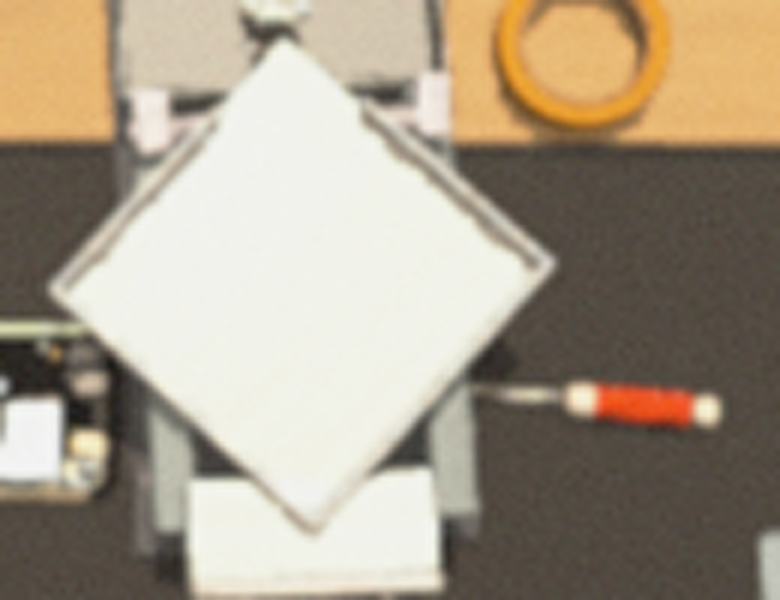

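>>> send_rows(
  series=[
    {"grip": 0,"dx": 0,"dy": -0.1,"dz": 0,"rx": 0,"ry": 0,"rz": 0},
    {"grip": 0,"dx": 0,"dy": -0.25,"dz": 0,"rx": 0,"ry": 0,"rz": 0},
    {"grip": 0,"dx": 0,"dy": -0.4,"dz": -0.3,"rx": 0.5,"ry": 0,"rz": 0},
    {"grip": 0,"dx": 0,"dy": -0.4,"dz": -0.6,"rx": 0.8,"ry": 0,"rz": 0},
    {"grip": 0,"dx": 0,"dy": -0.3,"dz": -0.8,"rx": 0.8,"ry": 0,"rz": 0},
    {"grip": 0,"dx": 0,"dy": -0.2,"dz": -0.9,"rx": 0.8,"ry": 0,"rz": 0},
    {"grip": 0,"dx": 0,"dy": 0,"dz": -1,"rx": 0,"ry": 0,"rz": 0},
    {"grip": 0,"dx": 0,"dy": 0,"dz": -1,"rx": 0,"ry": 0,"rz": 0},
  ],
)

```text
clock: 26.13
tcp_pos: [0.441, 0.0144, 0.1473]
eef_rot: [0.688, 0.725, 0.018, 0.015]
wrist_force: [0.6, -1.0, -0.5]
finger_gap: 0.0429
```

>>> send_rows(
  series=[
    {"grip": 0,"dx": -1,"dy": 0,"dz": -0.3,"rx": 0,"ry": 0,"rz": 0},
    {"grip": 0,"dx": -1,"dy": 0,"dz": 0,"rx": 0,"ry": 0,"rz": 0},
    {"grip": 0,"dx": -1,"dy": 0,"dz": 0,"rx": 0,"ry": 0,"rz": 0},
    {"grip": 0,"dx": -1,"dy": 0,"dz": 0,"rx": 0,"ry": 0,"rz": 0},
    {"grip": 0,"dx": -1,"dy": 0,"dz": 0,"rx": 0,"ry": 0,"rz": 0},
    {"grip": 0,"dx": 0,"dy": 0,"dz": 0,"rx": 0,"ry": 0,"rz": 0},
    {"grip": 0,"dx": 0,"dy": 0,"dz": 0,"rx": 0,"ry": 0,"rz": 0},
  ],
)

```text
clock: 26.72
tcp_pos: [0.4462, -0.1117, 0.1532]
eef_rot: [0.689, 0.724, 0.018, 0.016]
wrist_force: [0.2, 0.7, 0.7]
finger_gap: 0.0428
```

```bash
python3 - <<'E'
from h import *
st();c=zoom(24,240,370,140,240);look(25);tilt()
a=cv2.imread('pics/top25.png')[105:200,245:335];b=cv2.imread('pics/side25.png')[160:250,270:360]
o=np.hstack([cv2.resize(a,(420,440),interpolation=2),cv2.resize(b,(380,440),interpolation=2)]);cv2.imwrite('pics/z25.png',o)
E
```

```text
t 26.72 tcp [ 0.4462 -0.1117  0.1532] x [-0.05   0.999  0.002] z [ 0.047  0.004 -0.999] alpha 87.3 F [0.2 0.7 0.7] gap 0.043 j [-0.398  0.152 -0.43   0.947  0.022 -0.448]
tilt deg 0.0 roll -0.21 z at bar 0.0735 1952 1831
```

View pics/z25.png

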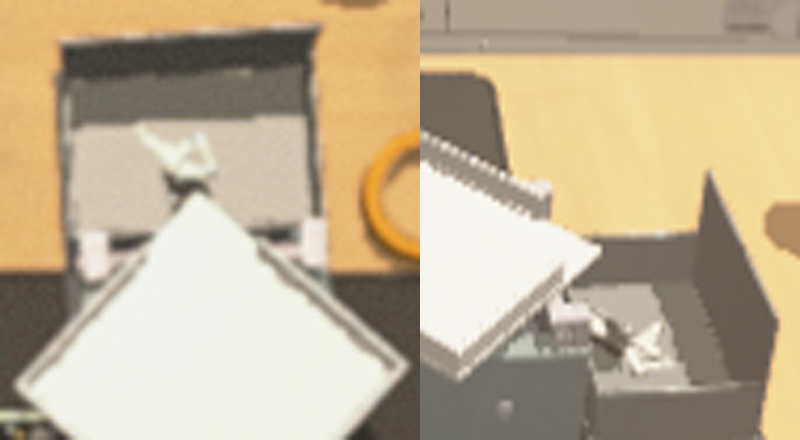

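View pics/z24.png

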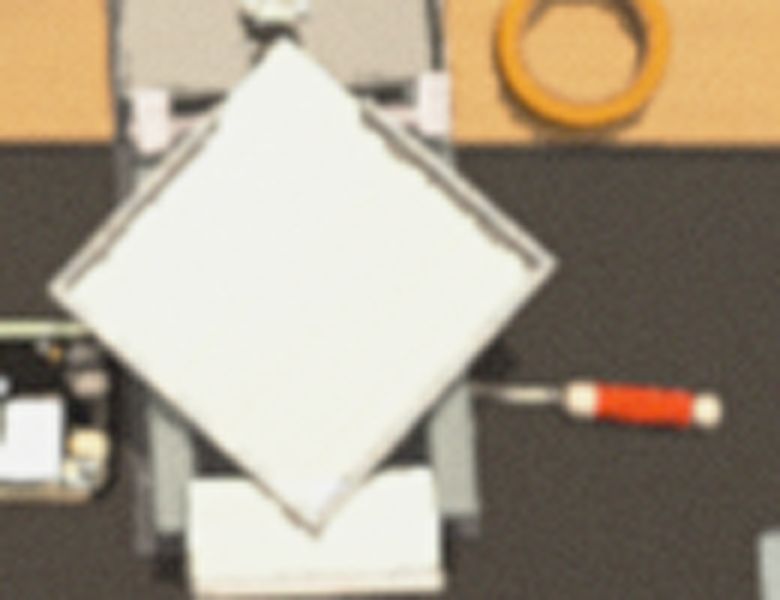

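View pics/both25.png

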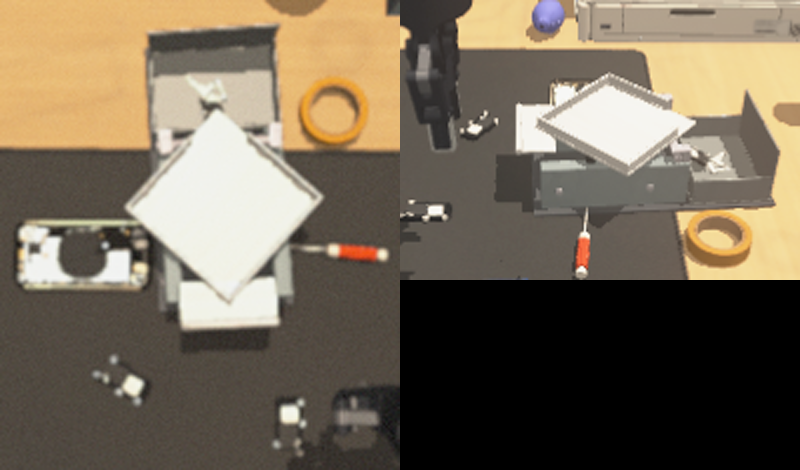

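```bash
python3 - <<'E'
from h import *
c=dict(np.load('last_side.npz'));O=np.array([.672,.0269,0]);y=.055
ex=np.array([np.cos(y),np.sin(y),0]);ey=np.array([-np.sin(y),np.cos(y),0])
F=lambda w:(np.array([(w-O)@ex,(w-O)@ey,w[2]])*1000).round(0)
for p in [(590,310),(605,325),(620,340),(628,348),(640,358),(655,340),(660,325),(650,365),(565,293)]:
    u,v=270+(p[0]-420)*90/380,160+p[1]*90/440;print(p,F(pt(c,u,v)),c['color'][int(round(v)),int(round(u))])
t=dict(np.load('last_top.npz'));g=lambda x,y:((x+.5)/6+240-.5,(y+.5)/6+140-.5)
for n,p,z in [('apex',(284,38),.073),('rear',(315,536),.087),('cL',(50,289),.087),('cR',(556,263),.087),('hemL',(194,592),.074),('hemR',(443,588),.074)]: print(n,F(onplane(t,*g(*p),z)))
b=cv2.imread('pics/side25.png')[205:245,305:345];cv2.imwrite('pics/z26.png',cv2.resize(b,None,fx=14,fy=14,interpolation=2))
E
```

```text
(590, 310) [32.  6. 34.] [189 179 167]
(605, 325) [41.  4. 26.] [110  98  88]
(620, 340) [49. -2. 20.] [134 122 109]
(628, 348) [54. -2. 16.] [237 230 215]
(640, 358) [63.  1.  6.] [209 199 181]
(655, 340) [74. 12.  9.] [192 184 168]
(660, 325) [79. 22. 11.] [200 185 166]
(650, 365) [67. -6.  8.] [215 206 188]
(565, 293) [20. 19. 35.] [115 107  97]
apex [31.  1. 73.]
rear [-154.    0.   87.]
cL [-61.  92.  87.]
cR [-60. -92.  87.]
hemL [-173.   44.   74.]
hemR [-175.  -46.   74.]
```

View pics/z26.png

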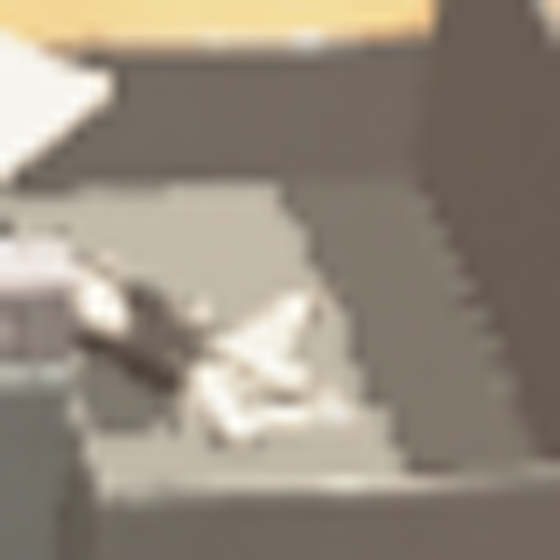

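```bash
python3 - <<'E'
from h import *
b=cv2.imread('pics/top25.png')[122:152,262:312];a=cv2.resize(b,None,fx=14,fy=14,interpolation=2);a=cv2.convertScaleAbs(a,alpha=1.4,beta=-80);cv2.imwrite('pics/z27.png',a[:,:700])
E
```

```text
(no output)
```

View pics/z27.png

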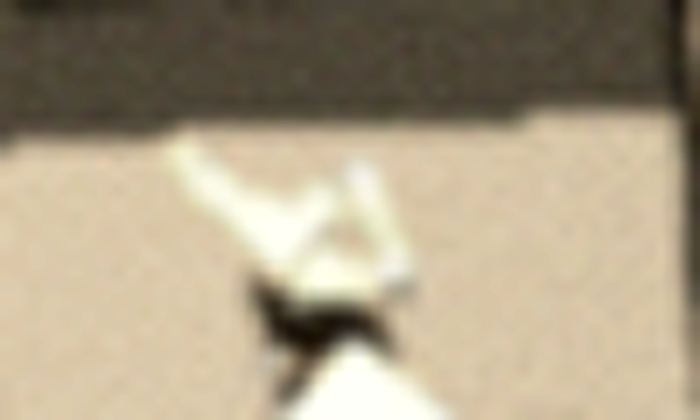

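```bash
python3 -c "
from bench import bot;print(bot.hand_in())"
```

```text
the job is handed in; nothing more can be done
None
```

The tray is emptied into the bin and lies level on the rails again with its bar in the hooks. I handed the job in at about 27 s of robot time.

**What I did:**
- I pushed the hem to slide the tray home with two half-open fingers.
- The first push left the bar about 10 mm to the right. I nudged the tray back to centre with closed fingers at its right corner and at the right end of the hem.
- I hooked tilted fingers under the hem, tipped the tray to about 52°, and let it gently down along the same arc.

**Last checks:**
- **Tray:** it is empty. Measured tilt is 0.0°, and it lies within about 1 mm sideways and 2 mm lengthwise of home.
- **Bystanders and arm:** the phone shell, driver and tape roll look unmoved in the pictures. The arm stands clear, and the highest wrist force I saw in the readings was about 12 N.
- **Parts:** the speaker module and the heap of brackets are in the bin.

**Less certain:**
- The speaker does not lie flat. It leans on the brackets, with its upper end about at the bin's front rim.
- The three brackets overlap in the pictures. I took them to be all three because the tray is empty and no bracket shows elsewhere, but I could not count them one by one.

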